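Build up a triaxial specimen on its cell base

TASK

Build up the hard soil core for a triaxial test on the cell base whose pedestal has the core's own diameter: one small porous stone on the pedestal, the core standing on it, the other small stone on the core, and the small cap on top with its sunk piston seat upward. Every piece must sit flat and neatly centred over the pedestal, as the rubber membrane has to slide over the whole column later. Never let the core tip over, for its edges chip, and leave the large stone, the large cap, the tin and the brass mould where they are.

Things in the scene. Friction and masses are not known exactly. Their poses are not given: they have to be found in the camera images.
- cell38: Small cell base, fixed to the bench: an aluminium disc of 130 mm diameter, 30 mm high, with a low step (84 mm across, 4 mm high) and at its centre a round steel pedestal of 38 mm diameter whose flat top lies 60 mm above the bench. Three valves with black levers stick out of its rim (to 107 mm from the axis, 40 mm high) at its own +x and at about 77 degrees either side. Origin: centre of its underside, on the pedestal's axis, at bench height; z up.
- cell70: Large cell base, fixed to the bench, not wanted now: like the small one but 152 mm in diameter with a pedestal of 70 mm diameter, top also 60 mm above the bench; valves reach 118 mm from the axis. Origin: centre of its underside; z up.
- stone_a: Small porous stone: a flat grey disc, 38 mm diameter, 10 mm thick, 22 g, lying flat on the bench. It and stone_b are alike and either may go at the bottom, either face up. Origin: centre of its underside; z up.
- stone_b: The other small porous stone, the same: 38 mm diameter, 10 mm thick. Origin: centre of its underside; z up.
- core: Specimen: a hard, brown-red cylinder of cement-treated soil, 38 mm diameter, 76 mm tall, about 165 g, standing upright on the bench. Origin: centre of its underside; z up along its axis.
- cap: Small top cap: an aluminium cylinder, 38 mm diameter, 24 mm high, about 75 g, two dark grooves round its side and a round piston seat (20 mm across, 7 mm deep, dark floor) sunk in its upper face; it stands on the bench seat upward. Origin: centre of its underside; z up.
- stone70: Large porous stone, to be left alone: flat grey disc, 70 mm diameter, 10 mm thick, flat on the bench. Origin: centre of its underside.
- cap70: Large top cap, to be left alone: aluminium cylinder, 70 mm diameter, 28 mm high, sunk piston seat upward. Origin: centre of its underside.
- tin: Lidded aluminium moisture tin, to be left alone: 62 mm diameter, 35 mm high. Origin: centre of its underside.
- mould: Brass split mould, to be left alone: upright tube of 56 mm diameter, 90 mm tall, with a clamp flange on either side (76 mm over both, along its y). Origin: centre of its underside.

How it is judged:
At the end, for the whole second after the job is handed in: On the 38 mm pedestal, from the bottom up: one small stone, the core, the other small stone, the small cap seat upward; each flat on the one below (core and cap: height within 3 mm, upright within 0.08 rad) with its centre within 6 mm of the pedestal's axis, all at rest (((horizontal distance between each of stone_a, stone_b and cell38 below 0.006 m and z of stone_a in the frame of cell38 between 0.057 and 0.073 m and z of stone_b in the frame of cell38 between 0.143 and 0.159 m) or (horizontal distance between each of stone_b, stone_a and cell38 below 0.006 m and z of stone_b in the frame of cell38 between 0.057 and 0.073 m and z of stone_a in the frame of cell38 between 0.143 and 0.159 m)) and horizontal distance between each of core, cap and cell38 below 0.006 m and z of core in the frame of cell38 between 0.067 and 0.073 m and angle between each of core, cap's own z axis and vertical below 0.08 rad and z of cap in the frame of cell38 between 0.153 and 0.159 m and linear speed of each of stone_a, stone_b, core, cap below 0.01 m/s); the robot touches nothing.
It fails at once if the core is tipped over (more than 35 degrees) (angle between core's own z axis and vertical above 0.61 rad).
It fails at once if the large stone, the large cap, the tin or the mould is shifted by more than 30 mm or knocked over (distance of any of stone70, cap70, tin, mould from where it was at the start of the episode above 0.03 m or angle between any of stone70, cap70, tin, mould's own z axis and vertical above 0.5 rad).
It also fails if it takes over 99 s, if anything falls off the work surface, if the arm or the gripper's body presses on something with over 40 N, if the wrist force passes 120 N, or if a joint passes its speed limit or range.

ROBOT

A 6-joint arm with a two-finger parallel gripper is mounted at the origin on the work surface. World frame = base frame: x ahead of the robot, y to its left, z up, the work surface at z = 0. Lengths are in m, angles in rad, forces in N, time in s.
With the tool pointing down it reaches from about 0.35 to 0.875 m from the base axis. Payload 4.2 kg.
Tool frame: the origin (TCP) lies midway between the tips of the shut fingers; the grasp point (between the pads) lies 19 mm behind it (bot.pinch_z is the distance from the TCP to the grasp point, in m); y points along the fingers, z is the direction in which the jaws open and shut, and the axes are right-handed (so a half turn about y gives the same grasp; the last joint's range is limited). The gripper opens to 87 mm and grips with 3 to 60 N. Pads are 19 mm wide; open, the fingers measure 117 mm over their backs; the gripper's body (75 mm by 190 mm) begins 51 mm behind the grasp point.
Start: joints at [-1.026, 0.385, 0.008, 0, -1.194, -0.259], TCP at [0.176, -0.6, 0.223] pointing down, gripper open.
Joint ranges: [-3.14, 3.14], [-1.21, 2.06], [-1.07, 1.41], [-3.16, 2.05], [-2.99, -0.16], [-3.1, 3.1]. Speed limits (rad/s): [2.79, 2.79, 3.14, 3.14, 3.14, 3.14].

INTERFACE

Orientations are given as a unit quaternion [w, x, y, z].
In Python, from bench import get_state, viewer, bot gives the robot as it stands. The module is installed in compiled form; this text tells all that it offers.
- The arm moves only by the tool send_rows, never from a script. Its argument "commands" is a list of rows, each an object with "dp": the shift along the tool's x, y, z in mm, a list of three; "turn": the turn about the tool's y in degrees; "jaw": the gripper command: -1 is shut, 1 is fully open, values between are in proportion. In form: [{"dp": [tx, ty, tz], "turn": turn, "jaw": jaw}, ...]. A call has exactly 5 rows; each row shifts and turns the pose as measured when the row begins, along the tool's axes as they then stand; what a row does not reach is not made up. A row lasts 1/12 s, in which the tool goes at most 41.7 mm and 7.16 degrees, less where a joint would pass 70% of its speed; a pose out of reach is approached as far as the arm can. A call with a gripper value outside its range is refused whole. The fingers move at their own pace and stop on an object; "newtons" is the grip in N (left out, the last holds). Time passes only in rows, so rows that do not move let the fingers close, or fill a call up. It gives the time, the measured TCP pose, the force and the opening at its end, in the units of the state.
- get_state(): the state, without advancing time (a new reading comes with each control period).
- viewer.capture(name): name is "scene" or "top" or "wrist"; returns a dict with "color" (420x560x3 uint8, blue, green, red), "vfov" (degrees; the focal length in pixels is half the picture's height over the tangent of half this angle, whatever the lens; pixels are square), "cx", "cy" (the principal point, pixels), "eye" and "rotation" of the camera in the world; the wrist camera has in their place "tool_from_camera" (4x4, takes a point from camera to tool coordinates, whose origin is the TCP and whose axes are the tool frame's). Camera axes: x right, y down, z forward; pixel columns grow to the right and rows downward; lengths in m; the calibration is good to about 2 mm. A picture is of the moment at which its call begins: read the wrist's pose just before it. There is no depth.
- bot.finish_job(): hands the job in, once; it reports no verdict.
The state is a dict: "time": time; "qpos": joint angles; "qd": joint speeds; "effort": joint torques, N m; "position": TCP position; "eef_rot": TCP orientation; "force": force on the tool from outside, world axes, zero at the start; "torque": the same for the moment, N m; "width": finger opening in m.
Only numpy, scipy, OpenCV 4.12 (cv2) and the standard library are available. Lean on these libraries where they do the work, as an engineer would, in place of code of your own. Each camera call takes 0.05 s, during which the arm holds its last target.

## Working session

There is one attempt and no reset: what is moved stays moved. The work goes in short steps, Python scripts to look and compute and a tool call to move; the robot and the scene stay as the last step left them, time stands still between calls to the robot, and variables do not carry over. Pictures are saved under pics/ and viewed, and the job is handed in when it is done.

Besides the shell and the picture viewer there is one more tool, called as a command line: name --argument value ..., lists and objects as JSON in quotes. send_rows: Moves the arm, as the interface text tells. Its arguments: {"type":"object","properties":{"commands":{"type":"array","items":{"type":"object","properties":{"dp":{"type":"array","items":{"type":"number"}},"turn":{"type":"number"},"jaw":{"type":"number"}}}},"newtons":{"type":"number"}},"required":["commands"]}

```bash
mkdir -p pics
cat > h.py <<'E'
import numpy as np, cv2
from bench import get_state, viewer, bot
def snap(n,f):
    c=viewer.capture(n); cv2.imwrite('pics/'+f+'.png',c['color']); return c
E
python3 - <<'E'
from h import *
s=get_state(); print(s)
for n in ('scene','top','wrist'):
    c=snap(n,n+'0'); print(n,{k:(np.round(v,4).tolist() if k!='color' else 0) for k,v in c.items()})
print(bot.pinch_z)
E
```

```text
{'time': 0.0, 'qpos': array([-1.02639133e+00,  3.85588633e-01,  6.59028370e-03, -5.22198816e-04,
       -1.19397978e+00, -2.58596043e-01]), 'qd': array([-1.71850838e-04, -8.43600704e-04,  3.66580137e-04,  8.27750147e-04,
       -4.81583081e-04, -4.76473438e-05]), 'effort': array([ 9.82558449e-04, -3.90669930e+01,  1.87411666e+01,  4.22005489e+00,
        1.08857278e-02, -1.95642829e-04]), 'position': array([ 0.17605384, -0.59905077,  0.22142288]), 'eef_rot': array([ 0.70068527, -0.69913106, -0.10049415,  0.10078116]), 'force': array([ 0.27025577, -0.61020949,  0.64505158]), 'torque': array([-0.00244878,  0.05215762, -0.04660591]), 'width': 0.08654989569847786}
scene {'color': 0, 'vfov': 56.899, 'cx': 280.5546, 'cy': 206.3153, 'eye': [1.2853, -0.017, 0.6332], 'rotation': [-0.3094, 0.6336, 0.6418, -0.3015]}
top {'color': 0, 'vfov': 45.708, 'cx': 283.2774, 'cy': 208.8696, 'eye': [0.3205, -0.005, 1.4838], 'rotation': [0.0602, -0.6958, 0.7132, -0.0603]}
wrist {'color': 0, 'vfov': 71.2537, 'cx': 285.3199, 'cy': 208.701, 'tool_from_camera': [[0.0005, 0.9569, 0.2904, -0.0804], [-0.0002, -0.2904, 0.9569, -0.1618], [1.0, -0.0005, 0.0001, -0.0001], [0.0, 0.0, 0.0, 1.0]]}
0.0187
```

View pics/scene0.png

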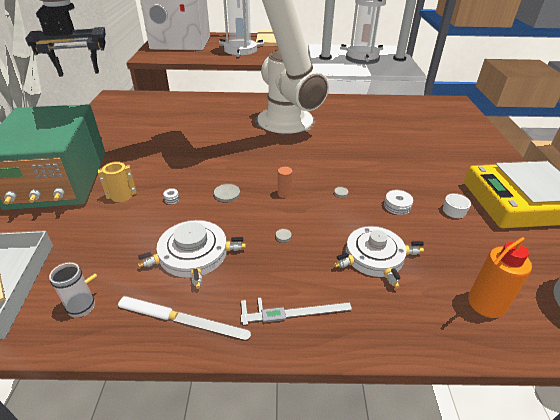

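View pics/top0.png

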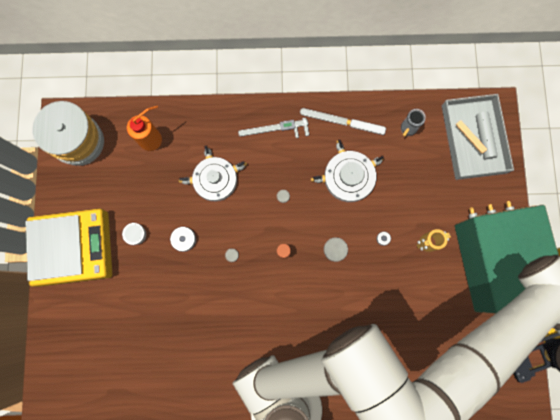

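View pics/wrist0.png

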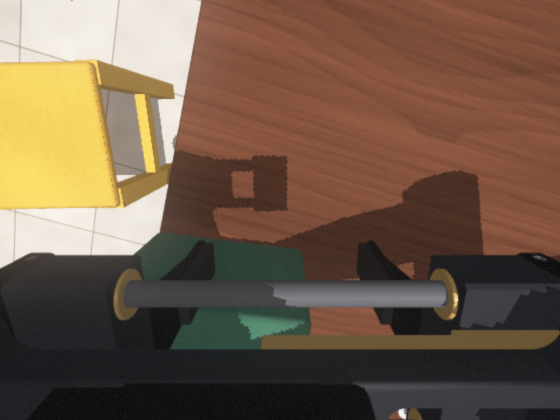

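The wrist view shows only the empty bench edge. The top view has:

| Item | Pixel position |
|---|---|
| Small cell | (214,178) |
| Stone | (283,196) |
| Stone | (231,255) |
| Core | (284,250) |
| Small cap | (384,239) |

The scene view agrees. I'll localise these with contours.

```bash
cat >> h.py <<'E'
from scipy.spatial.transform import Rotation as R
def Rq(q): return R.from_quat([q[1],q[2],q[3],q[0]]).as_matrix()
def cam(c,s=None):
    if 'eye' in c: return np.array(c['eye']),Rq(c['rotation'])
    T=np.array(c['tool_from_camera']); Rt=Rq(s['eef_rot'])
    return np.array(s['position'])+Rt@T[:3,3], Rt@T[:3,:3]
def foc(c): return 210/np.tan(np.radians(c['vfov']/2))
def ray(c,uv,z,s=None):
    e,Rm=cam(c,s); d=Rm@np.array([(uv[0]-c['cx'])/foc(c),(uv[1]-c['cy'])/foc(c),1]); return e+d*(z-e[2])/d[2]
def proj(c,p,s=None):
    e,Rm=cam(c,s); q=Rm.T@(np.array(p)-e); return np.array([c['cx'],c['cy']])+foc(c)*q[:2]/q[2]
def tool(s):
    Rt=Rq(s['eef_rot']); return np.round(Rt,3)
E
python3 - <<'E'
from h import *
s=get_state(); print(tool(s))
c=viewer.capture('top'); im=c['color']
cv2.imwrite('pics/topz.png',cv2.resize(im[130:290,100:460],None,fx=2.2,fy=2.2,interpolation=cv2.INTER_CUBIC))
hsv=cv2.cvtColor(im,cv2.COLOR_BGR2HSV)
m=((hsv[...,1]<70)&(hsv[...,2]>70)).astype(np.uint8)
red=((hsv[...,2]>150)&(hsv[...,1]>120)).astype(np.uint8)
for nm,mm in (('grey',m),('red',red)):
    n,l,st,ce=cv2.connectedComponentsWithStats(mm)
    for i in range(1,n):
        if 40<st[i,4]<4000 and 100<ce[i][0]<460 and 140<ce[i][1]<290:
            print(nm,st[i],ce[i].round(1),ray(c,ce[i],0.01).round(4)[:2],ray(c,ce[i],0.024).round(4)[:2],ray(c,ce[i],0.06).round(4)[:2],ray(c,ce[i],0.076).round(4)[:2])
E
```

```text
[[ 0.959 -0.001 -0.282]
 [ 0.282  0.002  0.959]
 [-0.    -1.     0.002]]
grey [ 325  150   52   52 2110] [350.1 176. ] [ 0.6706 -0.2136] [ 0.6673 -0.2116] [ 0.6587 -0.2065] [ 0.6549 -0.2042]
grey [ 192  157   45   44 1570] [214.1 178.7] [0.6722 0.1992] [0.6689 0.1973] [0.6603 0.1923] [0.6565 0.1901]
grey [236 162   9   9  43] [239.7 166.7] [0.7079 0.1211] [0.7042 0.1199] [0.6947 0.1168] [0.6905 0.1154]
grey [277 190  13  13 136] [282.9 195.7] [ 0.6145 -0.0082] [ 0.6117 -0.0082] [ 0.6045 -0.0081] [ 0.6013 -0.008 ]
grey [122 222  24  23 433] [133.5 233.5] [0.5109 0.4394] [0.5091 0.4351] [0.5045 0.4243] [0.5024 0.4195]
grey [170 226  26  26 517] [182.5 238.6] [0.4919 0.2932] [0.4903 0.2904] [0.4861 0.2831] [0.4842 0.2799]
grey [377 231  14  15 164] [383.5 238.1] [ 0.4789 -0.3037] [ 0.4774 -0.3009] [ 0.4735 -0.2936] [ 0.4718 -0.2903]
grey [324 238  24  24 456] [335.5 249.1] [ 0.4495 -0.1599] [ 0.4483 -0.1585] [ 0.4451 -0.1547] [ 0.4437 -0.153 ]
grey [225 249  14  13 144] [231.5 254.8] [0.4403 0.1479] [0.4391 0.1465] [0.4362 0.1427] [0.4349 0.1411]
red [424 229  27  21 267] [436.8 239. ] [ 0.4722 -0.4616] [ 0.4707 -0.4573] [ 0.467  -0.4462] [ 0.4654 -0.4412]
red [276 243  14  15 163] [282.8 250.1] [ 0.4505 -0.0039] [ 0.4493 -0.004 ] [ 0.4461 -0.004 ] [ 0.4447 -0.004 ]
```

View pics/topz.png

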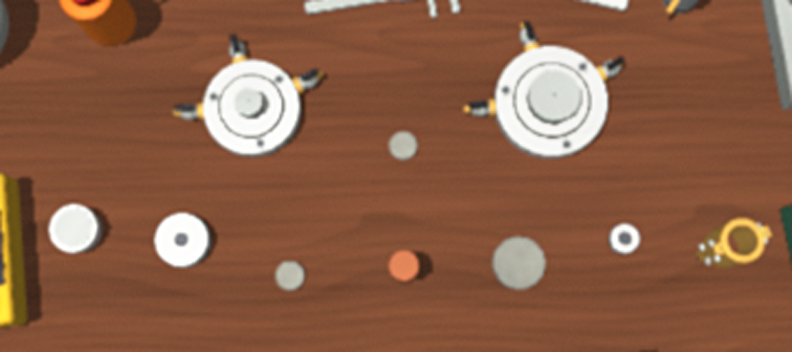

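send_rows --commands '[{"dp": [32, 0, 24], "turn": 7, "jaw": 1}, {"dp": [29, 0, 27], "turn": 7, "jaw": 1}, {"dp": [25, 0, 31], "turn": 2.4, "jaw": 1}, {"dp": [24, 0, 32], "turn": 0, "jaw": 1}, {"dp": [24, 0, 32], "turn": 0, "jaw": 1}]' --newtons 20

```text
time: 0.62
position: [0.2949, -0.4412, 0.2183]
eef_rot: [0.708, -0.706, 0.009, -0.006]
force: [1.3, -0.8, -1.0]
width: 0.0866
```

send_rows --commands '[{"dp": [24, 0, 32], "turn": 0, "jaw": 1}, {"dp": [24, 0, 32], "turn": 0, "jaw": 1}, {"dp": [24, 0, 32], "turn": 0, "jaw": 1}, {"dp": [24, 0, 32], "turn": 0, "jaw": 1}, {"dp": [24, 0, 32], "turn": 0, "jaw": 1}]'

```text
time: 1.03
position: [0.4213, -0.2752, 0.2185]
eef_rot: [0.708, -0.706, 0.009, -0.007]
force: [0.1, -1.0, -0.2]
width: 0.0871
```

send_rows --commands '[{"dp": [24, 0, 32], "turn": 0, "jaw": 1}, {"dp": [24, 0, 32], "turn": 0, "jaw": 1}, {"dp": [24, 0, 32], "turn": 0, "jaw": 1}, {"dp": [24, 0, 32], "turn": 0, "jaw": 1}, {"dp": [24, 0, 32], "turn": 0, "jaw": 1}]'

```text
time: 1.45
position: [0.5474, -0.1092, 0.2195]
eef_rot: [0.708, -0.706, 0.008, -0.006]
force: [1.4, -0.7, 0.1]
width: 0.0867
```

send_rows --commands '[{"dp": [24, 15, 32], "turn": 0, "jaw": 1}, {"dp": [24, 15, 32], "turn": 0, "jaw": 1}, {"dp": [20, 15, 29], "turn": 0, "jaw": 1}, {"dp": [12, 15, 20], "turn": 0, "jaw": 1}, {"dp": [0, 0, 0], "turn": 0, "jaw": 1}]'

```text
time: 1.87
position: [0.6337, 0.0103, 0.1597]
eef_rot: [0.708, -0.706, 0.003, -0.006]
force: [-0.8, -0.2, -0.6]
width: 0.087
```

```bash
cat >> h.py <<'E'
def yaw(s): Rt=Rq(s['eef_rot']); return np.degrees(np.arctan2(Rt[1,0],Rt[0,0]))
def look(f,z,up,lo,hi,save=True,satmax=90,red=False,vmin=60):
    """find blobs in the wrist view; z plane height; lo/hi area px"""
    s=get_state(); c=viewer.capture('wrist'); im=c['color']
    hsv=cv2.cvtColor(im,cv2.COLOR_BGR2HSV)
    if red: m=((hsv[...,2]>150)&(hsv[...,1]>110)&((hsv[...,0]<14)))
    else: m=((hsv[...,1]<satmax)&(hsv[...,2]>vmin))
    m=m.astype(np.uint8); m[250:]=0
    cs,_=cv2.findContours(m,cv2.RETR_EXTERNAL,cv2.CHAIN_APPROX_NONE)
    out=im.copy(); print('tcp',s['position'].round(4),'yaw',yaw(s).round(2),'Rt y',Rq(s['eef_rot'])[:,1].round(4))
    for k in cs:
        a=cv2.contourArea(k)
        if lo<a<hi:
            pts=np.array([ray(c,p,z,s)[:2] for p in k[:,0].astype(float)],dtype=np.float32)
            (ctr,r)=cv2.minEnclosingCircle(pts); e=cv2.fitEllipse(pts.reshape(-1,1,2)*1000)
            print('area',a,'circ',np.round(ctr,4),'r',round(r,4),'ell(mm)',np.round(e[0],1),np.round(e[1],1))
            cv2.drawContours(out,[k],-1,(0,255,0),1)
    cv2.imwrite('pics/'+f+'.png',out); return s,c
E
python3 - <<'E'
from h import *
s,c=look('w1',0.01,0,500,20000)
E
```

```text
tcp [0.6337 0.0103 0.1597] yaw -0.71 Rt y [ 0.0038  0.0038 -1.    ]
area 9657.5 circ [0.6687 0.2195] r 0.0898 ell(mm) [656.5 208.1] [101.3 171. ]
area 966.0 circ [ 0.6125 -0.0056] r 0.0198 ell(mm) [612.5  -6. ] [37.3 38.6]
area 11667.5 circ [ 0.6661 -0.2177] r 0.0894 ell(mm) [ 647.7 -216.8] [110.4 184.8]
area 1312.0 circ [0.4936 0.2742] r 0.0321 ell(mm) [496.4 264.8] [24.4 67.6]
area 2892.0 circ [ 0.4514 -0.1561] r 0.0369 ell(mm) [ 463.2 -155.5] [39.4 78. ]
```

View pics/w1.png

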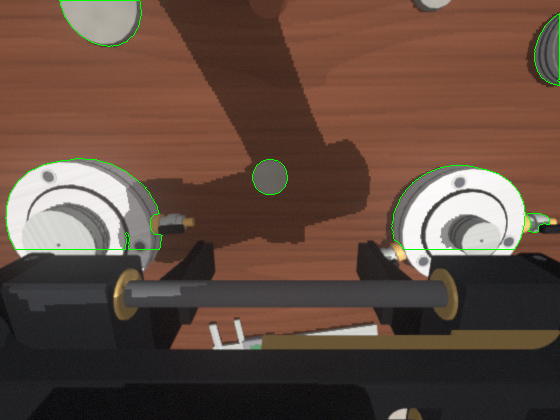

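The wrist view shows the stone at (270,177), between the two cells. I'll move to 80 mm above the bench over it and look again.

send_rows --commands '[{"dp": [-11, 20, -8], "turn": 0, "jaw": 1}, {"dp": [-11, 30, -9], "turn": 0, "jaw": 1}, {"dp": [0, 25, 0], "turn": -0.7, "jaw": 1}, {"dp": [0, 5, 0], "turn": 0, "jaw": 1}, {"dp": [0, 0, 0], "turn": 0, "jaw": 1}]'

```text
time: 2.33
position: [0.6118, -0.0105, 0.0827]
eef_rot: [0.708, -0.706, -0.004, -0.004]
force: [0.1, 0.2, 0.5]
width: 0.0868
```

Run:
```python
from h import *
s,c=look('w2',0.01,0,500,5000)
```

```text
tcp [ 0.6118 -0.0105  0.0827] yaw -0.01 Rt y [ 0.0109  0.0028 -0.9999]
area 3708.0 circ [0.6359 0.1815] r 0.0483 ell(mm) [623.6 186.1] [ 42.3 102. ]
area 1554.5 circ [ 0.6119 -0.0066] r 0.0204 ell(mm) [611.9  -6.3] [37.4 40.1]
area 4024.0 circ [ 0.4543 -0.1555] r 0.0364 ell(mm) [ 466.9 -154.5] [32.2 76.9]
```

View pics/w2.png

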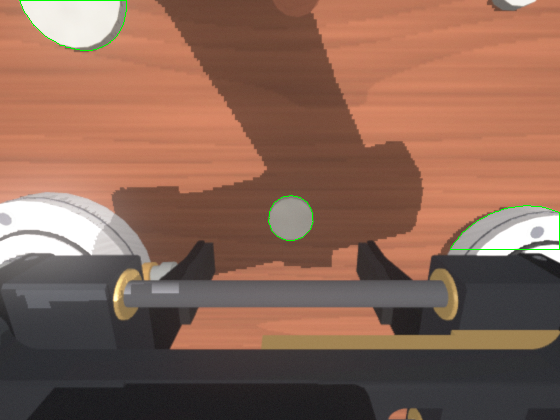

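Stone is at (291,218), that is 4 mm in +y of the TCP. I'll descend and grip it.

send_rows --commands '[{"dp": [-0.5, 25, 4], "turn": 0, "jaw": 1}, {"dp": [-0.3, 25, 0], "turn": 0, "jaw": 1}, {"dp": [0, 18, 0], "turn": 0, "jaw": 1}, {"dp": [0, 9, 0], "turn": 0, "jaw": 1}, {"dp": [0, 0, 0], "turn": 0, "jaw": 1}]'

```text
time: 2.8
position: [0.6216, -0.0066, 0.0159]
eef_rot: [0.709, -0.705, -0.011, -0.012]
force: [-0.4, 0.5, 0.9]
width: 0.0872
```

Run:
```python
from h import *
s=get_state();print(s['position'],tool(s).tolist(),s['qd'].round(3))
```

```text
[ 0.62156447 -0.00657413  0.01590229] [[0.999, 0.033, 0.001], [-0.001, 0.006, 1.0], [0.033, -0.999, 0.006]] [-0.004 -0.025  0.026  0.011 -0.022 -0.001]
```

send_rows --commands '[{"dp": [-2, -25, 0], "turn": 0, "jaw": 1}, {"dp": [-2, -25, 0], "turn": 0, "jaw": 1}, {"dp": [-1, -18, 0], "turn": 0, "jaw": 1}, {"dp": [-1, -9, 0], "turn": 0, "jaw": 1}, {"dp": [0, 0, 0], "turn": 0, "jaw": 1}]'

```text
time: 3.22
position: [0.6167, -0.0075, 0.1032]
eef_rot: [0.709, -0.705, -0.015, -0.015]
force: [0.3, 0.3, -0.5]
width: 0.0869
```

Run:
```python
from h import *
s=get_state();print(s['position'],tool(s).tolist(),s['qd'].round(3))
```

```text
[ 0.61667248 -0.00752115  0.10318967] [[0.999, 0.042, 0.001], [-0.001, 0.006, 1.0], [0.042, -0.999, 0.006]] [-0.002 -0.022  0.019 -0.    -0.    -0.001]
```

send_rows --commands '[{"dp": [0, 0, 0], "turn": 0, "jaw": 1}, {"dp": [0, 0, 0], "turn": 0, "jaw": 1}, {"dp": [0, 0, 0], "turn": 0, "jaw": 1}, {"dp": [0, 0, 0], "turn": 0, "jaw": 1}, {"dp": [0, 0, 0], "turn": 0, "jaw": 1}]'

```text
time: 3.63
position: [0.6165, -0.0076, 0.1032]
eef_rot: [0.709, -0.705, -0.015, -0.016]
force: [-0.4, -0.2, 0.7]
width: 0.0869
```

Run:
```python
from h import *
for i in range(3):
    s=get_state();print(s['position'],tool(s).tolist(),s['qd'].round(3)); viewer.capture('wrist')
```

```text
[ 0.61649787 -0.00762011  0.10315843] [[0.999, 0.043, 0.002], [-0.002, 0.006, 1.0], [0.043, -0.999, 0.006]] [-0.     0.014 -0.008 -0.     0.002 -0.002]
[ 0.61634287 -0.00766056  0.1029367 ] [[0.999, 0.042, 0.002], [-0.002, 0.006, 1.0], [0.042, -0.999, 0.006]] [-0.    -0.    -0.    -0.002 -0.    -0.   ]
[ 0.61646086 -0.00761934  0.1030876 ] [[0.999, 0.043, 0.002], [-0.002, 0.006, 1.0], [0.043, -0.999, 0.006]] [ 0.001 -0.005  0.006  0.    -0.002  0.001]
```

send_rows --commands '[{"dp": [10, 0, 0], "turn": 0, "jaw": 1}, {"dp": [10, 0, 0], "turn": 0, "jaw": 1}, {"dp": [10, 0, 0], "turn": 0, "jaw": 1}, {"dp": [0, 0, 0], "turn": 0, "jaw": 1}, {"dp": [0, 0, 0], "turn": 0, "jaw": 1}]'

```text
time: 4.2
position: [0.6475, -0.0077, 0.1028]
eef_rot: [0.709, -0.705, -0.013, -0.015]
force: [0.1, 0.3, -0.5]
width: 0.087
```

```bash
cat > st.py <<'E'
from h import *
s=get_state();print(s['time'],s['position'].round(4),'ydir',Rq(s['eef_rot'])[:,1].round(4),'yaw',yaw(s).round(2),'q',s['qpos'].round(3),'F',s['force'].round(1),'w',round(s['width'],4))
E
python3 st.py
```

```text
4.2 [ 0.6475 -0.0077  0.1028] ydir [ 0.0397  0.0056 -0.9992] yaw -0.1 q [ 0.239  0.504 -0.122  0.005 -0.905 -1.815] F [ 0.1  0.3 -0.5] w 0.087
```

send_rows --commands '[{"dp": [-10, 0, 0], "turn": 0, "jaw": 1}, {"dp": [-10, 0, 0], "turn": 0, "jaw": 1}, {"dp": [-10, 0, 0], "turn": 0, "jaw": 1}, {"dp": [0, 0, 0], "turn": 0, "jaw": 1}, {"dp": [0, 0, 0], "turn": 0, "jaw": 1}]'

```text
time: 4.62
position: [0.6142, -0.0079, 0.1003]
eef_rot: [0.709, -0.705, -0.012, -0.014]
force: [1.0, 0.6, 0.9]
width: 0.0869
```

```bash
python3 st.py
```

```text
4.6167 [ 0.6142 -0.0079  0.1003] ydir [ 0.037   0.0053 -0.9993] yaw -0.13 q [ 0.252  0.458 -0.21   0.005 -0.865 -1.829] F [1.  0.6 0.9] w 0.0869
```

send_rows --commands '[{"dp": [0, -10, 0], "turn": 0, "jaw": 1}, {"dp": [0, -10, 0], "turn": 0, "jaw": 1}, {"dp": [0, -10, 0], "turn": 0, "jaw": 1}, {"dp": [0, 0, 0], "turn": 0, "jaw": 1}, {"dp": [0, 0, 0], "turn": 0, "jaw": 1}]'

```text
time: 5.03
position: [0.6146, -0.008, 0.1352]
eef_rot: [0.709, -0.705, -0.014, -0.015]
force: [-0.4, -0.1, -0.1]
width: 0.0871
```

```bash
python3 st.py
```

```text
5.0333 [ 0.6146 -0.008   0.1352] ydir [ 0.0406  0.0054 -0.9992] yaw -0.09 q [ 0.253  0.42  -0.173  0.006 -0.937 -1.828] F [-0.4 -0.1 -0.1] w 0.0871
```

send_rows --commands '[{"dp": [0, 10, 0], "turn": 0, "jaw": 1}, {"dp": [0, 10, 0], "turn": 0, "jaw": 1}, {"dp": [0, 10, 0], "turn": 0, "jaw": 1}, {"dp": [0, 0, 0], "turn": 0, "jaw": 1}, {"dp": [0, 0, 0], "turn": 0, "jaw": 1}]'

```text
time: 5.45
position: [0.6156, -0.0079, 0.1011]
eef_rot: [0.709, -0.705, -0.013, -0.015]
force: [0.1, -0.8, 0.6]
width: 0.0871
```

```bash
python3 st.py
```

```text
5.45 [ 0.6156 -0.0079  0.1011] ydir [ 0.0393  0.0055 -0.9992] yaw -0.12 q [ 0.252  0.458 -0.208  0.006 -0.865 -1.829] F [ 0.1 -0.8  0.6] w 0.0871
```

send_rows --commands '[{"dp": [0, 0, 10], "turn": 0, "jaw": 1}, {"dp": [0, 0, 10], "turn": 0, "jaw": 1}, {"dp": [0, 0, -10], "turn": 0, "jaw": 1}, {"dp": [0, 0, -10], "turn": 0, "jaw": 1}, {"dp": [0, 0, 0], "turn": 0, "jaw": 1}]'

```text
time: 5.87
position: [0.6154, -0.0056, 0.0997]
eef_rot: [0.709, -0.705, -0.013, -0.013]
force: [-0.4, 0.0, 0.7]
width: 0.0871
```

```bash
python3 st.py
```

```text
5.8667 [ 0.6154 -0.0056  0.0997] ydir [ 0.0369  0.0049 -0.9993] yaw -0.01 q [ 0.256  0.461 -0.208  0.006 -0.865 -1.831] F [-0.4  0.   0.7] w 0.0871
```

send_rows --commands '[{"dp": [40, 0, 0], "turn": 0, "jaw": 1}, {"dp": [0, 0, 0], "turn": 0, "jaw": 1}, {"dp": [0, 0, 0], "turn": 0, "jaw": 1}, {"dp": [0, 0, 0], "turn": 0, "jaw": 1}, {"dp": [0, 0, 0], "turn": 0, "jaw": 1}]'

```text
time: 6.28
position: [0.6519, -0.0077, 0.0974]
eef_rot: [0.708, -0.706, -0.009, -0.011]
force: [0.4, -0.7, -0.5]
width: 0.0871
```

```bash
python3 st.py
```

```text
6.2833 [ 0.6519 -0.0077  0.0974] ydir [ 0.0272  0.003  -0.9996] yaw -0.15 q [ 0.237  0.521 -0.105  0.004 -0.917 -1.813] F [ 0.4 -0.7 -0.5] w 0.0871
```

send_rows --commands '[{"dp": [-40, 0, 0], "turn": 0, "jaw": 1}, {"dp": [0, 0, 0], "turn": 0, "jaw": 1}, {"dp": [0, 0, 0], "turn": 0, "jaw": 1}, {"dp": [0, 0, 0], "turn": 0, "jaw": 1}, {"dp": [0, 0, 0], "turn": 0, "jaw": 1}]'

```text
time: 6.7
position: [0.6039, -0.009, 0.0938]
eef_rot: [0.708, -0.707, -0.005, -0.008]
force: [0.5, -0.3, -0.8]
width: 0.087
```

```bash
python3 st.py
```

```text
6.7 [ 0.6039 -0.009   0.0938] ydir [ 0.0183  0.0014 -0.9998] yaw -0.19 q [ 0.255  0.459 -0.228  0.004 -0.866 -1.831] F [ 0.5 -0.3 -0.8] w 0.087
```

send_rows --commands '[{"dp": [40, 0, 0], "turn": 0, "jaw": 1}, {"dp": [0, 0, 0], "turn": 0, "jaw": 1}, {"dp": [-30, 0, 0], "turn": 0, "jaw": 1}, {"dp": [0, 0, 0], "turn": 0, "jaw": 1}, {"dp": [0, 0, 0], "turn": 0, "jaw": 1}]'

```text
time: 7.12
position: [0.6152, -0.0091, 0.0923]
eef_rot: [0.707, -0.707, -0.004, -0.007]
force: [0.9, -0.1, 0.8]
width: 0.087
```

```bash
python3 st.py
```

```text
7.1167 [ 0.6152 -0.0091  0.0923] ydir [ 1.590e-02  9.000e-04 -9.999e-01] yaw -0.21 q [ 0.25   0.478 -0.199  0.004 -0.879 -1.827] F [ 0.9 -0.1  0.8] w 0.087
```

send_rows --commands '[{"dp": [0, 12, 3], "turn": 0, "jaw": 1}, {"dp": [0, 12, 0], "turn": 0, "jaw": 1}, {"dp": [0, 12, 0], "turn": 0, "jaw": 1}, {"dp": [0, 12, 0], "turn": 0, "jaw": 1}, {"dp": [0, 12, 0], "turn": 0, "jaw": 1}]'

```text
time: 7.53
position: [0.6266, -0.004, 0.0384]
eef_rot: [0.709, -0.705, -0.012, -0.014]
force: [0.5, -0.1, -0.2]
width: 0.0869
```

```bash
python3 st.py
```

```text
7.5333 [ 0.6266 -0.004   0.0384] ydir [ 0.0366  0.0047 -0.9993] yaw -0.15 q [ 0.254  0.55  -0.235  0.007 -0.749 -1.832] F [ 0.5 -0.1 -0.2] w 0.0869
```

send_rows --commands '[{"dp": [-30, 0, 0], "turn": 0, "jaw": 1}, {"dp": [0, 0, 0], "turn": 0, "jaw": 1}, {"dp": [0, 0, 0], "turn": 0, "jaw": 1}, {"dp": [15, 0, 0], "turn": 0, "jaw": 1}, {"dp": [0, 0, 0], "turn": 0, "jaw": 1}]'

```text
time: 7.95
position: [0.6144, -0.0033, 0.0367]
eef_rot: [0.709, -0.705, -0.012, -0.014]
force: [-0.2, 1.5, -0.1]
width: 0.0873
```

```bash
python3 st.py
```

```text
7.95 [ 0.6144 -0.0033  0.0367] ydir [ 0.0377  0.005  -0.9993] yaw -0.16 q [ 0.26   0.536 -0.27   0.007 -0.727 -1.839] F [-0.2  1.5 -0.1] w 0.0873
```

send_rows --commands '[{"dp": [0, -40, 0], "turn": 0, "jaw": 1}, {"dp": [0, 0, 0], "turn": 0, "jaw": 1}, {"dp": [0, 0, 0], "turn": 0, "jaw": 1}, {"dp": [0, 0, 0], "turn": 0, "jaw": 1}, {"dp": [0, 0, 0], "turn": 0, "jaw": 1}]'

```text
time: 8.37
position: [0.617, -0.0026, 0.0807]
eef_rot: [0.709, -0.704, -0.014, -0.017]
force: [-0.7, 0.7, -0.5]
width: 0.0871
```

```bash
python3 st.py
```

```text
8.3667 [ 0.617  -0.0026  0.0807] ydir [ 0.0445  0.0068 -0.999 ] yaw -0.21 q [ 0.26   0.481 -0.23   0.007 -0.815 -1.839] F [-0.7  0.7 -0.5] w 0.0871
```

send_rows --commands '[{"dp": [0, 40, 0], "turn": 0, "jaw": 1}, {"dp": [0, 0, 0], "turn": 0, "jaw": 1}, {"dp": [0, 0, 0], "turn": 0, "jaw": 1}, {"dp": [0, 0, 0], "turn": 0, "jaw": 1}, {"dp": [0, 0, 0], "turn": 0, "jaw": 1}]'

```text
time: 8.78
position: [0.6206, -0.0023, 0.0417]
eef_rot: [0.709, -0.705, -0.016, -0.017]
force: [0.7, 0.3, 0.7]
width: 0.0868
```

```bash
python3 st.py
```

```text
8.7833 [ 0.6206 -0.0023  0.0417] ydir [ 0.0467  0.0061 -0.9989] yaw -0.14 q [ 0.26   0.534 -0.258  0.009 -0.732 -1.84 ] F [0.7 0.3 0.7] w 0.0868
```

send_rows --commands '[{"dp": [-40, -8, 0], "turn": 0, "jaw": 1}, {"dp": [0, 0, 0], "turn": 0, "jaw": 1}, {"dp": [0, 0, 0], "turn": 0, "jaw": 1}, {"dp": [0, 0, 0], "turn": 0, "jaw": 1}, {"dp": [0, 0, 0], "turn": 0, "jaw": 1}]'

```text
time: 9.2
position: [0.5772, -0.0029, 0.0517]
eef_rot: [0.709, -0.705, -0.016, -0.018]
force: [0.1, -0.3, 0.5]
width: 0.0871
```

```bash
python3 st.py
```

```text
9.2 [ 0.5772 -0.0029  0.0517] ydir [ 0.048   0.0062 -0.9988] yaw -0.13 q [ 0.28   0.462 -0.363  0.011 -0.698 -1.861] F [ 0.1 -0.3  0.5] w 0.0871
```

send_rows --commands '[{"dp": [35, 0, 0], "turn": 0, "jaw": 1}, {"dp": [0, 0, 0], "turn": 0, "jaw": 1}, {"dp": [0, 0, 0], "turn": 0, "jaw": 1}, {"dp": [0, 0, 0], "turn": 0, "jaw": 1}, {"dp": [0, 0, 0], "turn": 0, "jaw": 1}]'

```text
time: 9.62
position: [0.6161, -0.0027, 0.0568]
eef_rot: [0.71, -0.704, -0.018, -0.02]
force: [-0.5, 0.3, -0.6]
width: 0.0871
```

```bash
python3 st.py
```

```text
9.6167 [ 0.6161 -0.0027  0.0568] ydir [ 0.0541  0.0075 -0.9985] yaw -0.14 q [ 0.261  0.505 -0.263  0.01  -0.748 -1.842] F [-0.5  0.3 -0.6] w 0.0871
```

send_rows --commands '[{"dp": [0, 3, 0], "turn": 0, "jaw": 1}, {"dp": [0, 3, 0], "turn": 0, "jaw": 1}, {"dp": [0, 3, 0], "turn": 0, "jaw": 1}, {"dp": [0, 3, 0], "turn": 0, "jaw": 1}, {"dp": [0, 3, 0], "turn": 0, "jaw": 1}]'

```text
time: 10.03
position: [0.6171, -0.0023, 0.0418]
eef_rot: [0.71, -0.704, -0.019, -0.021]
force: [-0.4, 0.2, 0.2]
width: 0.0869
```

```bash
python3 st.py
```

```text
10.0333 [ 0.6171 -0.0023  0.0418] ydir [ 0.0563  0.0081 -0.9984] yaw -0.12 q [ 0.262  0.525 -0.275  0.01  -0.714 -1.842] F [-0.4  0.2  0.2] w 0.0869
```

send_rows --commands '[{"dp": [0, 0, 0], "turn": 0, "jaw": 1}, {"dp": [0, 0, 0], "turn": 0, "jaw": 1}, {"dp": [0, 0, 0], "turn": 0, "jaw": 1}, {"dp": [0, 0, 0], "turn": 0, "jaw": 1}, {"dp": [0, 0, 0], "turn": 0, "jaw": 1}]'

```text
time: 10.45
position: [0.6161, -0.0025, 0.0402]
eef_rot: [0.709, -0.704, -0.018, -0.02]
force: [-0.2, -0.1, 0.1]
width: 0.087
```

```bash
python3 st.py
```

```text
10.45 [ 0.6161 -0.0025  0.0402] ydir [ 0.0535  0.0074 -0.9985] yaw -0.12 q [ 0.262  0.527 -0.277  0.01  -0.713 -1.842] F [-0.2 -0.1  0.1] w 0.087
```

send_rows --commands '[{"dp": [4, 0, 0], "turn": 0, "jaw": 1}, {"dp": [4, 0, 0], "turn": 0, "jaw": 1}, {"dp": [4, 0, 0], "turn": 0, "jaw": 1}, {"dp": [4, 0, 0], "turn": 0, "jaw": 1}, {"dp": [4, 0, 0], "turn": 0, "jaw": 1}]'

```text
time: 10.87
position: [0.638, -0.0025, 0.0422]
eef_rot: [0.71, -0.704, -0.019, -0.02]
force: [-0.4, -0.8, 0.7]
width: 0.0868
```

```bash
python3 st.py
```

```text
10.8667 [ 0.638  -0.0025  0.0422] ydir [ 0.0546  0.0076 -0.9985] yaw -0.1 q [ 0.252  0.553 -0.218  0.009 -0.745 -1.831] F [-0.4 -0.8  0.7] w 0.0868
```

send_rows --commands '[{"dp": [-4, 0, 0], "turn": 0, "jaw": 1}, {"dp": [-4, 0, 0], "turn": 0, "jaw": 1}, {"dp": [-4, 0, 0], "turn": 0, "jaw": 1}, {"dp": [-4, 0, 0], "turn": 0, "jaw": 1}, {"dp": [-4, 0, 0], "turn": 0, "jaw": 1}]'

```text
time: 11.28
position: [0.6177, -0.0025, 0.0405]
eef_rot: [0.71, -0.704, -0.019, -0.02]
force: [-0.5, 0.3, -0.4]
width: 0.0868
```

```bash
python3 st.py
```

```text
11.2833 [ 0.6177 -0.0025  0.0405] ydir [ 0.0551  0.0077 -0.9985] yaw -0.13 q [ 0.261  0.528 -0.274  0.01  -0.714 -1.842] F [-0.5  0.3 -0.4] w 0.0868
```

```bash
cat > go.py <<'E'
import sys
from h import *
s=get_state(); t=np.array([float(a) for a in sys.argv[1:4]]); d=Rq(s['eef_rot']).T@(t-s['position'])*1000
print('now',s['position'].round(4),'ydir',Rq(s['eef_rot'])[:,1].round(3),'yaw',yaw(s).round(2),'F',s['force'].round(1),'w',round(s['width'],4),'dp',d.round(1),'t',round(s['time'],2))
E
python3 go.py .612 -.0064 .004
python3 - <<'E'
from h import *
look('w3',0.01,0,500,5000)
E
```

```text
now [ 0.6177 -0.0025  0.0405] ydir [ 0.055  0.008 -0.998] yaw -0.13 F [-0.5  0.3 -0.4] w 0.0868 dp [-7.7 36.1 -4.2] t 11.28
tcp [ 0.6177 -0.0025  0.0405] yaw -0.13 Rt y [ 0.0551  0.0077 -0.9985]
area 1981.0 circ [0.6225 0.1669] r 0.0296 ell(mm) [617.4 172.1] [28.6 60.8]
area 2140.5 circ [ 0.611  -0.0062] r 0.0204 ell(mm) [610.6  -6.1] [38.1 38.2]
area 3322.0 circ [ 0.617  -0.1705] r 0.0364 ell(mm) [ 611.5 -176.5] [37.8 73.1]
area 698.0 circ [ 0.4804 -0.1434] r 0.0152 ell(mm) [ 480.4 -146.2] [ 8.4 30.7]
```

View pics/w3.png

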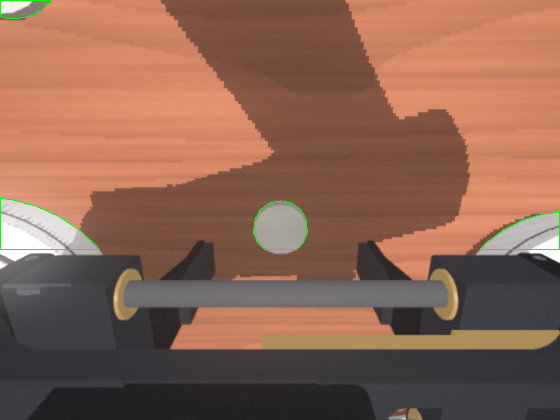

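Stone at (280,228); it measures (0.611, -0.006). Slow moves keep the tool's attitude, so I'll descend slowly.

send_rows --commands '[{"dp": [-3, 5, -2], "turn": 0, "jaw": 1}, {"dp": [-3, 8, -2], "turn": 0, "jaw": 1}, {"dp": [-2, 8, 0], "turn": 0, "jaw": 1}, {"dp": [0, 6, 0], "turn": 0, "jaw": 1}, {"dp": [0, 3, 0], "turn": 0, "jaw": 1}]'

```text
time: 11.75
position: [0.6087, -0.0067, 0.008]
eef_rot: [0.71, -0.704, -0.019, -0.02]
force: [-0.2, -0.5, -0.5]
width: 0.0873
```

```bash
python3 go.py .611 -.0064 .004
```

```text
now [ 0.6087 -0.0067  0.008 ] ydir [ 0.055  0.008 -0.998] yaw -0.13 F [-0.2 -0.5 -0.5] w 0.0873 dp [2.  4.1 0.3] t 11.75
```

send_rows --commands '[{"dp": [1, 3, 0], "turn": 0, "jaw": 1}, {"dp": [1, 2, 0], "turn": 0, "jaw": 1}, {"dp": [0, 0, 0], "turn": 0, "jaw": -0.3}, {"dp": [0, 0, 0], "turn": 0, "jaw": -0.6}, {"dp": [0, 0, 0], "turn": 0, "jaw": -0.6}]' --newtons 20

```text
time: 12.17
position: [0.6114, -0.0075, 0.0013]
eef_rot: [0.709, -0.705, -0.018, -0.019]
force: [-0.1, -0.5, 0.1]
width: 0.074
```

send_rows --commands '[{"dp": [0, 0, 0], "turn": 0, "jaw": -0.6}, {"dp": [0, 0, 0], "turn": 0, "jaw": -0.6}, {"dp": [0, 0, 0], "turn": 0, "jaw": -0.6}, {"dp": [0, 0, 0], "turn": 0, "jaw": -0.6}, {"dp": [0, 0, 0], "turn": 0, "jaw": -0.6}]'

```text
time: 12.58
position: [0.6121, -0.0067, 0.0016]
eef_rot: [0.71, -0.704, -0.019, -0.02]
force: [-0.2, 1.0, -0.2]
width: 0.0418
```

```bash
python3 go.py .611 -.0064 .1
```

```text
now [ 0.6121 -0.0067  0.0016] ydir [ 0.055  0.008 -0.998] yaw -0.12 F [-0.2  1.  -0.2] w 0.0418 dp [  4.3 -98.3   1. ] t 12.58
```

send_rows --commands '[{"dp": [0, 0, 0], "turn": 0, "jaw": -0.6}, {"dp": [0, 0, 0], "turn": 0, "jaw": -0.6}, {"dp": [0, -3, 0], "turn": 0, "jaw": -0.6}, {"dp": [0, -5, 0], "turn": 0, "jaw": -0.6}, {"dp": [0, -7, 0], "turn": 0, "jaw": -0.6}]'

```text
time: 13.0
position: [0.61, -0.0069, 0.0159]
eef_rot: [0.709, -0.704, -0.017, -0.019]
force: [0.5, -0.1, -0.5]
width: 0.0371
```

send_rows --commands '[{"dp": [0, -9, 0], "turn": 0, "jaw": -0.6}, {"dp": [0, -9, 0], "turn": 0, "jaw": -0.6}, {"dp": [0, -9, 0], "turn": 0, "jaw": -0.6}, {"dp": [0, -9, 0], "turn": 0, "jaw": -0.6}, {"dp": [0, -9, 0], "turn": 0, "jaw": -0.6}]'

```text
time: 13.42
position: [0.6077, -0.0072, 0.0666]
eef_rot: [0.709, -0.704, -0.018, -0.019]
force: [-0.9, 0.1, 0.2]
width: 0.0371
```

```bash
python3 go.py .66 .194 .13
python3 - <<'E'
from h import *
look('w4',0.06,0,500,9000)
E
```

```text
now [ 0.6077 -0.0072  0.0666] ydir [ 0.053  0.007 -0.999] yaw -0.13 F [-0.9  0.1  0.2] w 0.0371 dp [ 55.2 -59.1 201.8] t 13.42
tcp [ 0.6077 -0.0072  0.0666] yaw -0.13 Rt y [ 0.0528  0.0074 -0.9986]
area 801.0 circ [ 0.603  -0.0078] r 0.0199 ell(mm) [599.8  -7.9] [13.5 41.3]
area 2762.5 circ [0.6035 0.134 ] r 0.0316 ell(mm) [595.3 138.3] [26.1 67.1]
area 4850.5 circ [ 0.6007 -0.145 ] r 0.0398 ell(mm) [ 590.3 -149.8] [34.  83.8]
area 3758.5 circ [ 0.4773 -0.1187] r 0.0256 ell(mm) [ 481.4 -118.9] [20.1 52.5]
```

View pics/w4.png

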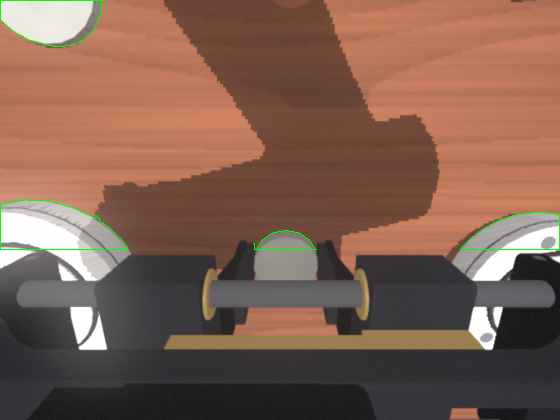

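Stone 1 is held (its back edge shows at (286,231)). I'll carry it towards the small cell and stop with the pedestal behind it in view.

send_rows --commands '[{"dp": [5, -12, 10], "turn": 0, "jaw": -0.6}, {"dp": [12, -16, 22], "turn": 0, "jaw": -0.6}, {"dp": [15, -16, 30], "turn": 0, "jaw": -0.6}, {"dp": [15, -12, 30], "turn": 0, "jaw": -0.6}, {"dp": [15, -8, 30], "turn": 0, "jaw": -0.6}]'

```text
time: 13.88
position: [0.6648, 0.1116, 0.1412]
eef_rot: [0.709, -0.704, -0.014, -0.022]
force: [1.3, 0.8, -1.4]
width: 0.0368
```

send_rows --commands '[{"dp": [15, -4, 30], "turn": 0, "jaw": -0.6}, {"dp": [10, 0, 25], "turn": 0, "jaw": -0.6}, {"dp": [5, 0, 15], "turn": 0, "jaw": -0.6}, {"dp": [2, 0, 6], "turn": 0, "jaw": -0.6}, {"dp": [0, 0, 0], "turn": 0, "jaw": -0.6}]'

```text
time: 14.3
position: [0.7021, 0.1978, 0.1531]
eef_rot: [0.711, -0.703, -0.019, -0.024]
force: [0.1, -1.4, 0.4]
width: 0.0368
```

```bash
python3 go.py .70 .194 .14
python3 - <<'E'
from h import *
look('w5',0.06,0,500,9000)
E
```

```text
now [0.7021 0.1978 0.1531] ydir [ 0.061  0.012 -0.998] yaw -0.38 F [ 0.1 -1.4  0.4] w 0.0368 dp [-2.8 12.9 -4. ] t 14.3
tcp [0.7021 0.1978 0.1531] yaw -0.38 Rt y [ 0.0606  0.0118 -0.9981]
area 987.0 circ [0.7371 0.1983] r 0.0292 ell(mm) [735.9 204.1] [23.6 62.6]
```

View pics/w5.png

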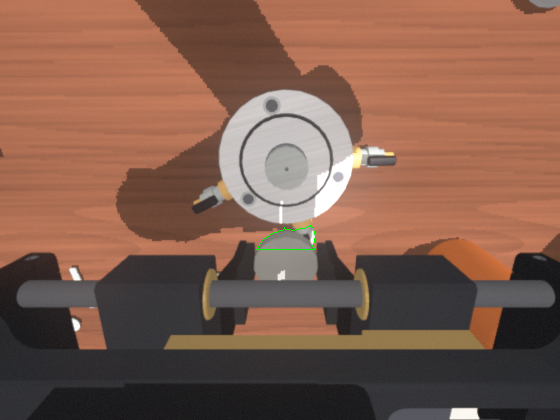

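```bash
cat > ped.py <<'E'
import sys
from h import *
def run(f,box):
    s=get_state(); c=viewer.capture('wrist'); im=c['color']
    cv2.imwrite('pics/'+f+'raw.png',im)
    x0,y0,x1,y1=box; g=cv2.resize(im[y0:y1,x0:x1],None,fx=6,fy=6,interpolation=cv2.INTER_CUBIC)
    cv2.imwrite('pics/'+f+'.png',g[:600,:800]); return s,c
E
python3 - <<'E'
from ped import *
s,c=run('p1',(225,115,350,215))
for uv in [(287,169)]: print(ray(c,uv,.06,s))
E
```

```text
[0.66763826 0.19960401 0.06      ]
```

View pics/p1.png

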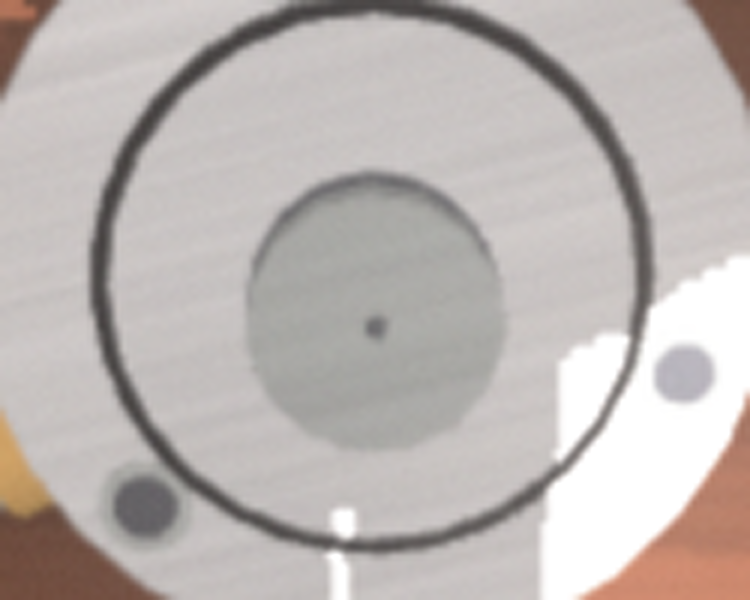

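```bash
python3 - <<'E'
from h import *
from ped import *
s,c=run('p2',(230,200,345,285))
for r in (225,227,229,231): print(r, (Rq(s['eef_rot']).T@(ray(c,(286,r),s['position'][2]+.0084,s)-s['position'])).round(4))
for uv in [(287.5,169.4)]: print(ray(c,uv,.06,s), s['position'])
E
python3 go.py .668 .199 .1
```

```text
225 [-0.0249 -0.0099  0.0001]
227 [-0.0237 -0.0098  0.0001]
229 [-0.0224 -0.0098  0.0001]
231 [-0.0212 -0.0097  0.0001]
[0.66769074 0.19902532 0.06      ] [0.70144227 0.19601213 0.15300323]
now [0.7013 0.1953 0.153 ] ydir [ 0.059  0.011 -0.998] yaw -0.51 F [-0.3 -0.1  0.2] w 0.0375 dp [-36.4  51.    2.8] t 14.45
```

View pics/p2.png

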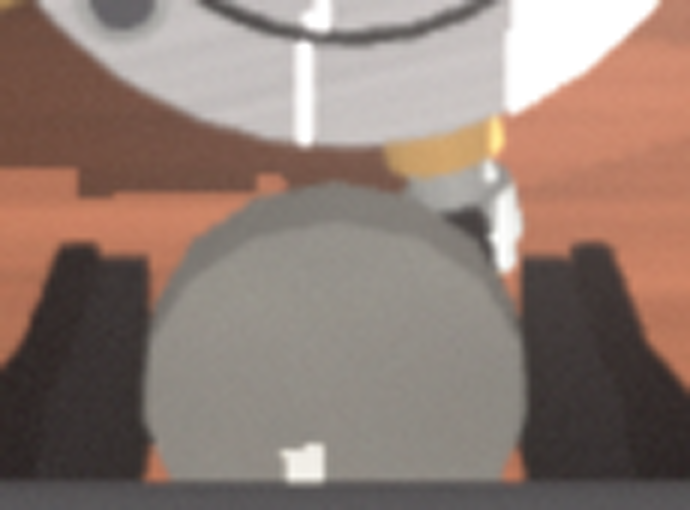

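send_rows --commands '[{"dp": [-4, 5, 1], "turn": -0.5, "jaw": -0.6}, {"dp": [-8, 10, 1], "turn": 0, "jaw": -0.6}, {"dp": [-9, 12, 1], "turn": 0, "jaw": -0.6}, {"dp": [-9, 12, 0], "turn": 0, "jaw": -0.6}, {"dp": [-5, 8, 0], "turn": 0, "jaw": -0.6}]'

```text
time: 14.87
position: [0.6675, 0.1924, 0.1042]
eef_rot: [0.711, -0.703, -0.02, -0.024]
force: [-0.6, 0.6, -0.8]
width: 0.0372
```

send_rows --commands '[{"dp": [-1, 4, 0], "turn": 0, "jaw": -0.6}, {"dp": [0, 3, 0], "turn": 0, "jaw": -0.6}, {"dp": [0, 3, 0], "turn": 0, "jaw": -0.6}, {"dp": [0, 1, 0], "turn": 0, "jaw": -0.6}, {"dp": [0, 0, 0], "turn": 0, "jaw": -0.6}]'

```text
time: 15.28
position: [0.6656, 0.1893, 0.0911]
eef_rot: [0.71, -0.703, -0.018, -0.024]
force: [0.2, 0.5, -0.5]
width: 0.0371
```

```bash
python3 go.py .6675 .199 .068
python3 - <<'E'
from ped import *
run('p3',(100,150,470,330))
E
```

```text
now [0.6656 0.1893 0.0911] ydir [ 0.059  0.01  -0.998] yaw -0.45 F [ 0.2  0.5 -0.5] w 0.0371 dp [ 0.4 23.3  9.4] t 15.28
```

View pics/p3raw.png

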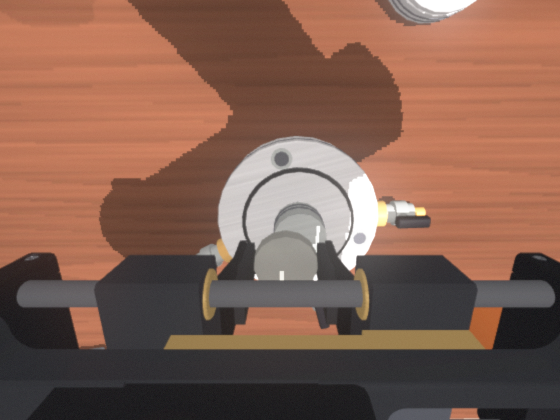

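send_rows --commands '[{"dp": [0, 0, 2], "turn": -0.4, "jaw": -0.6}, {"dp": [0, 0, 3], "turn": 0, "jaw": -0.6}, {"dp": [0, 2, 3], "turn": 0, "jaw": -0.6}, {"dp": [0, 2, 2], "turn": 0, "jaw": -0.6}, {"dp": [0, 2, 0], "turn": 0, "jaw": -0.6}]'

```text
time: 15.75
position: [0.6681, 0.2014, 0.0871]
eef_rot: [0.711, -0.703, -0.023, -0.022]
force: [0.9, 0.4, -0.6]
width: 0.0371
```

send_rows --commands '[{"dp": [0, 3, 0], "turn": 0, "jaw": -0.6}, {"dp": [0, 3, 0], "turn": 0, "jaw": -0.6}, {"dp": [0, 3, 0], "turn": 0, "jaw": -0.6}, {"dp": [0, 3, 0], "turn": 0, "jaw": -0.6}, {"dp": [0, 2, 0], "turn": 0, "jaw": -0.6}]'

```text
time: 16.17
position: [0.6687, 0.202, 0.0711]
eef_rot: [0.711, -0.703, -0.023, -0.022]
force: [-0.3, 0.3, 0.6]
width: 0.0371
```

```bash
python3 go.py .6675 .199 .066
python3 - <<'E'
from ped import *
s,c=run('p4',(215,140,345,240))
for p in [(0.668,.199,.06)]:
  print(proj(c,p,s))
E
```

```text
now [0.6687 0.202  0.0711] ydir [ 0.063  0.012 -0.998] yaw 0.04 F [-0.3  0.3  0.6] w 0.0371 dp [-1.5  5.  -3. ] t 16.17
[280.88466394 248.13469003]
```

View pics/p4.png

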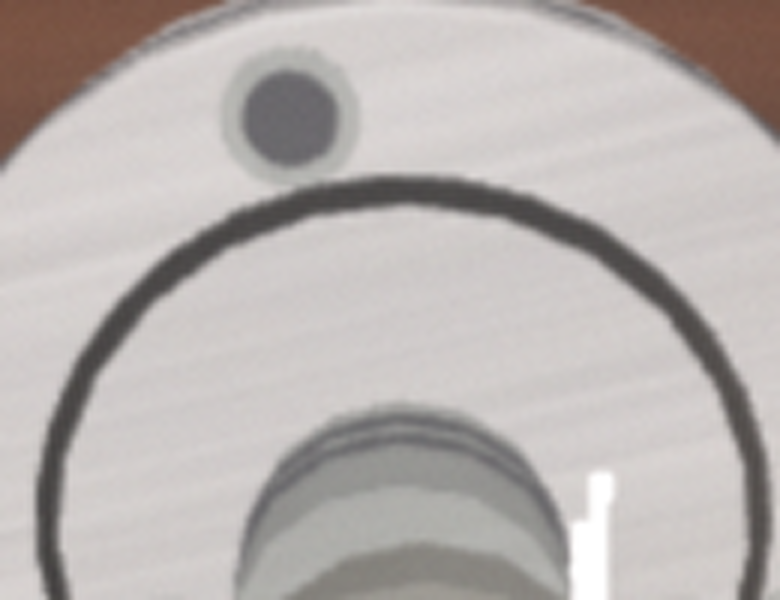

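Run:
```python
from h import *
s=get_state(); c=viewer.capture('wrist')
print('ped',ray(c,(282.3,220.8),.06,s)+[.019,0,0],'stone',ray(c,(286,230.6),s['position'][2]-.0016,s)+[.019,0,0],s['position'])
```

```text
ped [0.66748316 0.19982511 0.06      ] stone [0.67000056 0.20199406 0.06900191] [0.66846154 0.20182787 0.07060191]
```

The pedestal axis shows at column 282 and the held stone at column 286, about 2.5 mm off in both x and y. I'll correct that, lower the stone and release it.

send_rows --commands '[{"dp": [-1, 0, -1], "turn": 0, "jaw": -0.6}, {"dp": [-1, 2, -1], "turn": 0, "jaw": -0.6}, {"dp": [-1, 2, -0.5], "turn": 0, "jaw": -0.6}, {"dp": [0, 2, 0], "turn": 0, "jaw": -0.6}, {"dp": [0, 1.5, 0], "turn": 0, "jaw": -0.6}]'

```text
time: 16.68
position: [0.6663, 0.1991, 0.0635]
eef_rot: [0.711, -0.703, -0.023, -0.022]
force: [0.2, 1.0, 0.2]
width: 0.0372
```

```bash
python3 go.py .666 .1993 .0616;  python3 - <<'E'
from ped import *
s,c=run('p5',(215,140,345,240))
E
```

```text
now [0.6663 0.1991 0.0635] ydir [ 0.064  0.012 -0.998] yaw 0.02 F [0.2 1.  0.2] w 0.0372 dp [-0.4  1.9  0.2] t 16.68
```

View pics/p5.png

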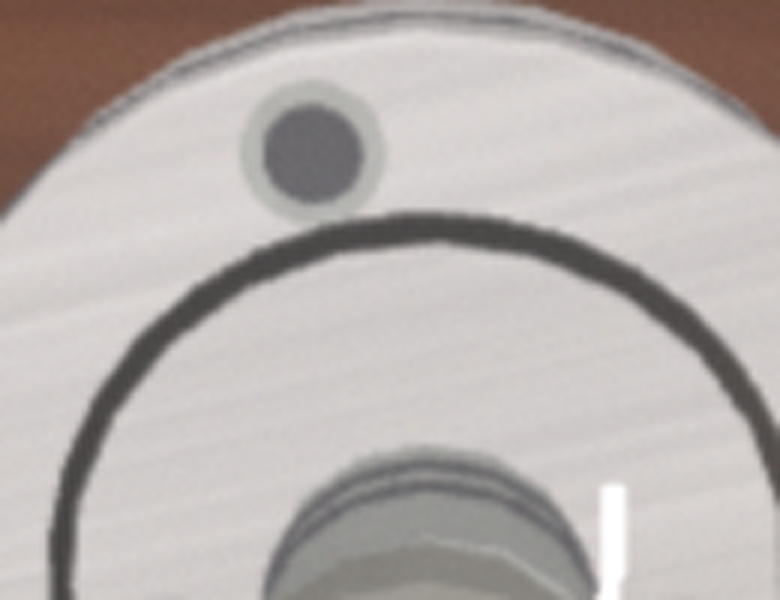

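send_rows --commands '[{"dp": [0, 1.5, 0.3], "turn": 0, "jaw": -0.6}, {"dp": [0, 0.5, 0], "turn": 0, "jaw": -0.6}, {"dp": [0, 0, 0], "turn": 0, "jaw": 0.0}, {"dp": [0, 0, 0], "turn": 0, "jaw": 0.2}, {"dp": [0, 0, 0], "turn": 0, "jaw": 0.4}]'

```text
time: 17.15
position: [0.6666, 0.1996, 0.0618]
eef_rot: [0.711, -0.702, -0.023, -0.022]
force: [-0.7, -0.2, -0.4]
width: 0.0495
```

send_rows --commands '[{"dp": [0, 0, 0], "turn": 0, "jaw": 0.5}, {"dp": [0, -2, 0], "turn": 0, "jaw": 0.5}, {"dp": [0, -4, 0], "turn": 0, "jaw": 0.5}, {"dp": [0, -8, 0], "turn": 0, "jaw": 0.5}, {"dp": [0, -10, 0], "turn": 0, "jaw": 0.5}]'

```text
time: 17.57
position: [0.6637, 0.1987, 0.0844]
eef_rot: [0.71, -0.703, -0.021, -0.021]
force: [0.1, -0.4, 0.7]
width: 0.0648
```

```bash
python3 go.py .666 .1993 .12;  python3 - <<'E'
from ped import *
s,c=run('p6',(215,160,345,260))
E
```

```text
now [0.6637 0.1987 0.0844] ydir [ 0.06   0.01  -0.998] yaw 0.02 F [ 0.1 -0.4  0.7] w 0.0648 dp [  4.4 -35.4   0.9] t 17.57
```

View pics/p6.png

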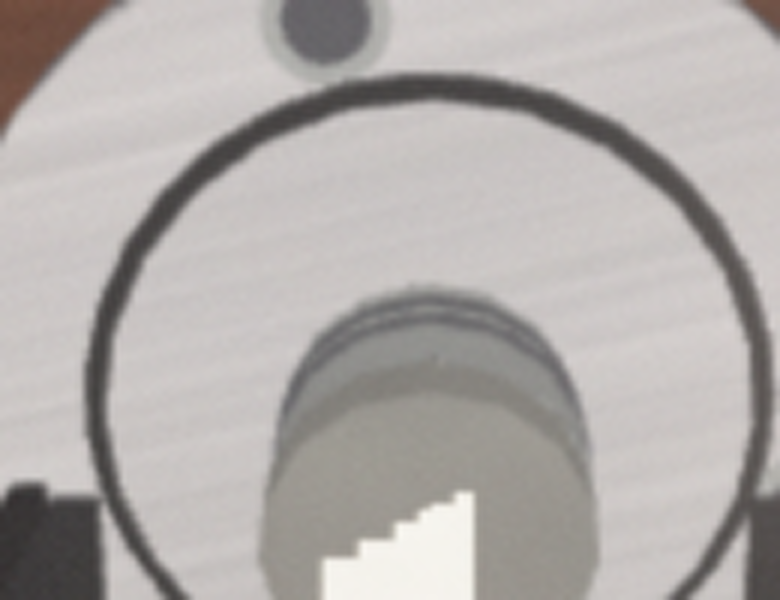

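Stone 1 sits on the pedestal, with its edge concentric to within about 1 mm (zoomed view). Next is the core.

send_rows --commands '[{"dp": [-4, -14, -4], "turn": 0, "jaw": 0.8}, {"dp": [-10, -16, -10], "turn": 0, "jaw": 1}, {"dp": [-18, -16, -18], "turn": 0, "jaw": 1}, {"dp": [-24, -16, -24], "turn": 0, "jaw": 1}, {"dp": [-24, -12, -24], "turn": 0, "jaw": 1}]'

```text
time: 18.03
position: [0.5826, 0.1204, 0.1587]
eef_rot: [0.711, -0.702, -0.027, -0.023]
force: [0.4, 0.7, 1.0]
width: 0.0854
```

send_rows --commands '[{"dp": [-24, -6, -26], "turn": 0, "jaw": 1}, {"dp": [-24, -4, -26], "turn": 0, "jaw": 1}, {"dp": [-24, -2, -26], "turn": 0, "jaw": 1}, {"dp": [-15, 0, -20], "turn": 0, "jaw": 1}, {"dp": [-8, 0, -10], "turn": 0, "jaw": 1}]'

```text
time: 18.45
position: [0.4827, 0.0066, 0.1706]
eef_rot: [0.713, -0.7, -0.032, -0.027]
force: [0.7, 0.2, -0.1]
width: 0.0868
```

```bash
python3 go.py .46 -.004 .16
python3 - <<'E'
from h import *
look('w6',0.076,0,500,9000,red=True)
E
```

```text
now [0.4827 0.0066 0.1706] ydir [ 0.084  0.019 -0.996] yaw 0.38 F [ 0.7  0.2 -0.1] w 0.0868 dp [-23.6   8.5 -10.6] t 18.45
tcp [0.4827 0.0066 0.1706] yaw 0.38 Rt y [ 0.0843  0.0189 -0.9963]
area 1406.5 circ [ 0.4417 -0.0032] r 0.0189 ell(mm) [441.7  -3.1] [36.1 36.6]
```

View pics/w6.png

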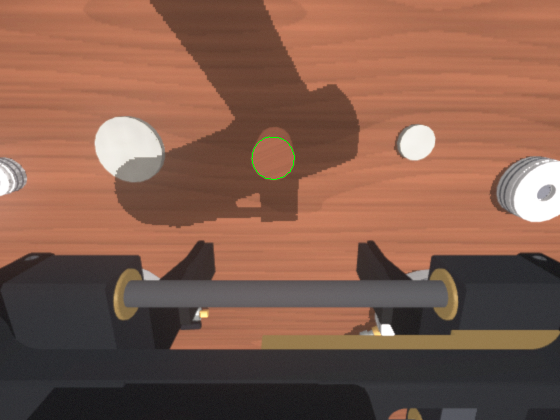

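Core top is centred at (273,158), giving (0.442, -0.003).

send_rows --commands '[{"dp": [-39, 0, -10], "turn": 0.4, "jaw": 1}, {"dp": [0, 0, 0], "turn": 0, "jaw": 1}, {"dp": [0, 0, 0], "turn": 0, "jaw": 1}, {"dp": [0, 0, 0], "turn": 0, "jaw": 1}, {"dp": [0, 0, 0], "turn": 0, "jaw": 1}]'

```text
time: 18.92
position: [0.443, -0.0048, 0.1675]
eef_rot: [0.713, -0.7, -0.029, -0.03]
force: [-0.2, 1.1, -0.6]
width: 0.0866
```

```bash
python3 go.py .442 -.004 .15
python3 - <<'E'
from h import *
look('w7',0.076,0,500,9000,red=True)
E
```

```text
now [ 0.443  -0.0048  0.1675] ydir [ 0.083  0.018 -0.996] yaw -0.19 F [-0.2  1.1 -0.6] w 0.0866 dp [-2.5 17.4  0.5] t 18.92
tcp [ 0.443  -0.0048  0.1675] yaw -0.19 Rt y [ 0.0834  0.0185 -0.9963]
```

View pics/w7.png

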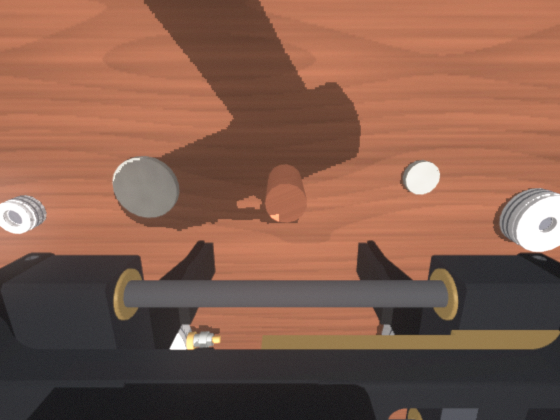

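```bash
python3 - <<'E'
from ped import *
s,c=run('p7',(230,150,345,250))
print(ray(c,(286,200),.076,s),s['position'])
E
python3 go.py .4433 -.0028 .025
```

```text
[ 0.43889944 -0.00265283  0.076     ] [ 0.44311245 -0.00475491  0.16745734]
now [ 0.4431 -0.0048  0.1673] ydir [ 0.083  0.018 -0.996] yaw -0.2 F [-0.3  0.7 -0.1] w 0.0867 dp [-11.6 141.8  -0.6] t 19.02
```

View pics/p7.png

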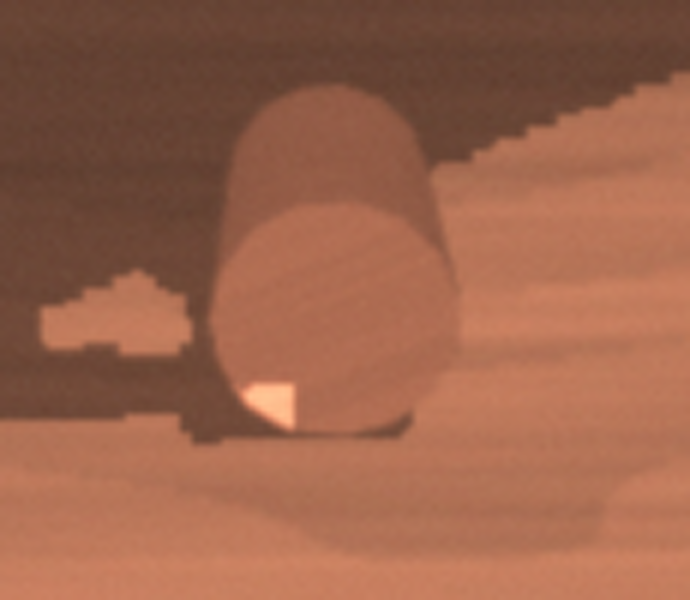

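send_rows --commands '[{"dp": [-1, 6, 0], "turn": 0, "jaw": 1}, {"dp": [-1, 10, 0], "turn": 0, "jaw": 1}, {"dp": [-1, 10, 0], "turn": 0, "jaw": 1}, {"dp": [-1, 8, 0], "turn": 0, "jaw": 1}, {"dp": [0, 4, 0], "turn": 0, "jaw": 1}]'

```text
time: 19.43
position: [0.4469, -0.0018, 0.128]
eef_rot: [0.714, -0.699, -0.031, -0.032]
force: [0.0, 0.8, -0.1]
width: 0.0873
```

```bash
python3 go.py .4425 -.0028 .025
```

```text
now [ 0.4469 -0.0018  0.128 ] ydir [ 0.088  0.02  -0.996] yaw -0.14 F [ 0.   0.8 -0.1] w 0.0873 dp [-13.4 102.2  -3.1] t 19.43
```

send_rows --commands '[{"dp": [-2, 6, -1], "turn": 0, "jaw": 1}, {"dp": [-3, 9, -1], "turn": 0, "jaw": 1}, {"dp": [-3, 9, -1], "turn": 0, "jaw": 1}, {"dp": [-3, 9, -1], "turn": 0, "jaw": 1}, {"dp": [-3, 7, 0], "turn": 0, "jaw": 1}]'

```text
time: 19.85
position: [0.439, -0.0039, 0.0844]
eef_rot: [0.714, -0.699, -0.032, -0.032]
force: [-0.1, 0.1, 0.4]
width: 0.0871
```

```bash
python3 go.py .4425 -.0028 .025
```

```text
now [ 0.439  -0.0039  0.0844] ydir [ 0.091  0.021 -0.996] yaw -0.09 F [-0.1  0.1  0.4] w 0.0871 dp [-1.9 59.5 -0.1] t 19.85
```

send_rows --commands '[{"dp": [-0.5, 6, 0], "turn": 0, "jaw": 1}, {"dp": [-0.5, 8, 0], "turn": 0, "jaw": 1}, {"dp": [-0.5, 8, 0], "turn": 0, "jaw": 1}, {"dp": [-0.5, 8, 0], "turn": 0, "jaw": 1}, {"dp": [0, 8, 0], "turn": 0, "jaw": 1}]'

```text
time: 20.27
position: [0.4419, -0.0026, 0.0439]
eef_rot: [0.714, -0.699, -0.033, -0.033]
force: [-0.3, 0.6, -0.3]
width: 0.0868
```

```bash
python3 go.py .4425 -.0028 .025;python3 - <<'E'
from ped import *
s,c=run('p8',(230,150,345,250))
E
```

```text
now [ 0.4419 -0.0026  0.0439] ydir [ 0.093  0.021 -0.995] yaw -0.04 F [-0.3  0.6 -0.3] w 0.0868 dp [-1.2 18.9 -0.7] t 20.27
```

View pics/p8raw.png

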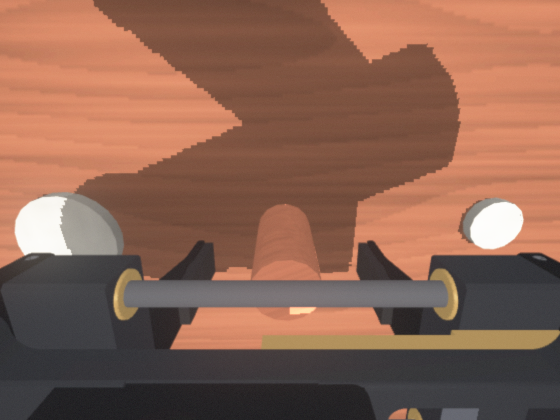

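Core (column 285) lies centred between the open fingers. I'll lower the tool a little more, then grip.

send_rows --commands '[{"dp": [-0.3, 5, -0.3], "turn": 0, "jaw": 1}, {"dp": [-0.5, 6, -0.3], "turn": 0, "jaw": 0.5}, {"dp": [-0.3, 5, 0], "turn": 0, "jaw": 0}, {"dp": [0, 1.5, 0], "turn": 0, "jaw": -0.6}, {"dp": [0, 0, 0], "turn": 0, "jaw": -0.6}]' --newtons 25

```text
time: 20.73
position: [0.4428, -0.0028, 0.0233]
eef_rot: [0.714, -0.699, -0.032, -0.032]
force: [0.2, 0.6, -0.1]
width: 0.0679
```

send_rows --commands '[{"dp": [0, 0, 0], "turn": 0, "jaw": -0.6}, {"dp": [0, 0, 0], "turn": 0, "jaw": -0.6}, {"dp": [0, 0, 0], "turn": 0, "jaw": -0.6}, {"dp": [0, 0, 0], "turn": 0, "jaw": -0.6}, {"dp": [0, 0, 0], "turn": 0, "jaw": -0.6}]'

```text
time: 21.15
position: [0.4434, -0.0026, 0.0241]
eef_rot: [0.714, -0.699, -0.033, -0.032]
force: [0.1, -0.5, -0.5]
width: 0.0378
```

```bash
python3 go.py .4425 -.0028 .025
```

```text
now [ 0.4434 -0.0026  0.0241] ydir [ 0.092  0.021 -0.996] yaw -0.01 F [ 0.1 -0.5 -0.5] w 0.0378 dp [-0.8 -1.  -0.2] t 21.15
```

send_rows --commands '[{"dp": [0, 0, 0], "turn": 0, "jaw": -0.6}, {"dp": [0, -4, 0], "turn": 0, "jaw": -0.6}, {"dp": [0, -8, 0], "turn": 0, "jaw": -0.6}, {"dp": [0, -12, 0], "turn": 0, "jaw": -0.6}, {"dp": [4, -14, 3], "turn": 0, "jaw": -0.6}]' --newtons 35

```text
time: 21.57
position: [0.4396, -0.0019, 0.0616]
eef_rot: [0.713, -0.7, -0.029, -0.029]
force: [-0.1, 0.5, -1.9]
width: 0.0376
```

send_rows --commands '[{"dp": [9, -14, 7], "turn": 0, "jaw": -0.6}, {"dp": [14, -14, 11], "turn": 0, "jaw": -0.6}, {"dp": [20, -14, 15], "turn": 0, "jaw": -0.6}, {"dp": [25, -14, 18], "turn": 0, "jaw": -0.6}, {"dp": [27, -10, 20], "turn": 0, "jaw": -0.6}]'

```text
time: 21.98
position: [0.5231, 0.0656, 0.1421]
eef_rot: [0.713, -0.7, -0.024, -0.029]
force: [1.6, 0.5, -1.5]
width: 0.0374
```

```bash
python3 go.py .72 .2 .165
```

```text
now [0.5231 0.0656 0.1421] ydir [ 0.075  0.018 -0.997] yaw -0.42 F [ 1.6  0.5 -1.5] w 0.0374 dp [197.   -5.7 136. ] t 21.98
```

send_rows --commands '[{"dp": [28, -2, 19], "turn": 0, "jaw": -0.6}, {"dp": [28, -2, 19], "turn": 0, "jaw": -0.6}, {"dp": [28, -2, 19], "turn": 0, "jaw": -0.6}, {"dp": [28, -2, 19], "turn": 0, "jaw": -0.6}, {"dp": [26, 0, 18], "turn": 0, "jaw": -0.6}]'

```text
time: 22.4
position: [0.665, 0.163, 0.1715]
eef_rot: [0.714, -0.699, -0.026, -0.031]
force: [0.3, -0.9, -0.9]
width: 0.0375
```

send_rows --commands '[{"dp": [22, 0, 16], "turn": 0, "jaw": -0.6}, {"dp": [16, 0, 11], "turn": -0.5, "jaw": -0.6}, {"dp": [10, 0, 6], "turn": 0, "jaw": -0.6}, {"dp": [4, 0, 2], "turn": 0, "jaw": -0.6}, {"dp": [0, 0, 0], "turn": 0, "jaw": -0.6}]'

```text
time: 22.82
position: [0.7214, 0.2033, 0.1764]
eef_rot: [0.715, -0.698, -0.03, -0.026]
force: [0.2, -0.7, -1.3]
width: 0.0375
```

```bash
python3 go.py .72 .2 .165;python3 - <<'E'
from ped import *
s,c=run('p9',(215,80,345,180))
E
```

```text
now [0.7214 0.2033 0.1764] ydir [ 0.079  0.023 -0.997] yaw 0.2 F [ 0.2 -0.7 -1.3] w 0.0375 dp [-2.3 11.1 -3.5] t 22.82
```

View pics/p9raw.png

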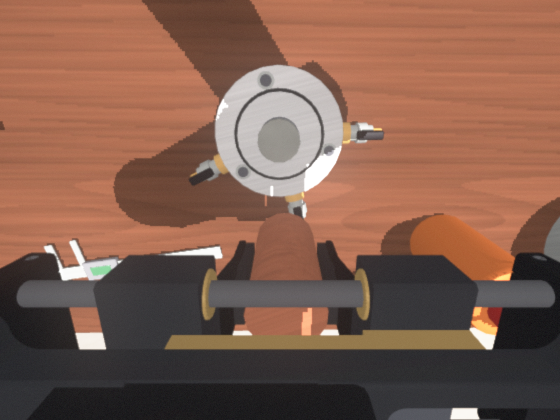

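Run:
```python
from h import *
s=get_state(); c=viewer.capture('wrist'); im=c['color']
cv2.imwrite('pics/p10.png',cv2.resize(im[100:250,220:345],None,fx=4,fy=4,interpolation=cv2.INTER_CUBIC))
print('stone', ray(c,(279,140),.07,s), 'corebot', ray(c,(285,213),s['position'][2]-.024,s)+[.019,0,0], s['position'])
```

```text
stone [0.66559363 0.19931267 0.07      ] corebot [0.72015178 0.2029146  0.15223905] [0.72081615 0.20290899 0.17623905]
```

View pics/p10.png

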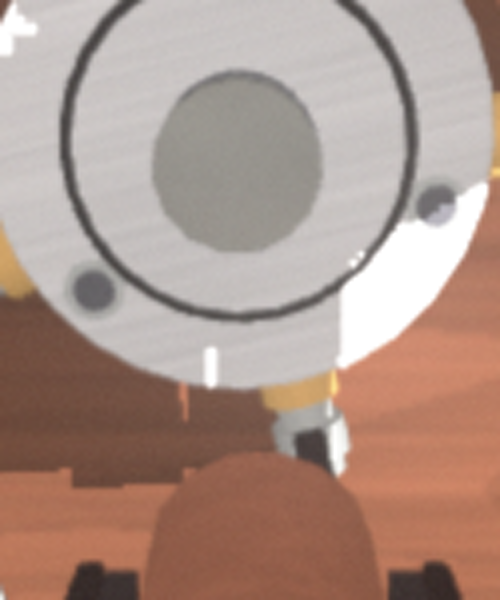

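send_rows --commands '[{"dp": [-4, 2, 0], "turn": 0, "jaw": -0.6}, {"dp": [-7, 6, 0], "turn": 0, "jaw": -0.6}, {"dp": [-8, 7, -1], "turn": 0, "jaw": -0.6}, {"dp": [-8, 7, -1], "turn": 0, "jaw": -0.6}, {"dp": [-8, 7, -1], "turn": 0, "jaw": -0.6}]'

```text
time: 23.33
position: [0.6835, 0.1969, 0.1469]
eef_rot: [0.715, -0.698, -0.029, -0.028]
force: [-0.1, 0.1, -1.0]
width: 0.0377
```

```bash
python3 go.py .668 .1993 .125
```

```text
now [0.6835 0.1969 0.1469] ydir [ 0.08   0.024 -0.996] yaw 0.02 F [-0.1  0.1 -1. ] w 0.0377 dp [-17.2  20.6   1.9] t 23.33
```

send_rows --commands '[{"dp": [-5, 5, 0.5], "turn": 0, "jaw": -0.6}, {"dp": [-5, 5, 0.5], "turn": 0, "jaw": -0.6}, {"dp": [-4, 5, 0.5], "turn": 0, "jaw": -0.6}, {"dp": [-2, 4, 0], "turn": 0, "jaw": -0.6}, {"dp": [0, 1, 0], "turn": 0, "jaw": -0.6}]'

```text
time: 23.75
position: [0.6631, 0.1966, 0.1247]
eef_rot: [0.715, -0.698, -0.027, -0.027]
force: [-0.4, -0.1, -2.1]
width: 0.0373
```

```bash
python3 go.py .668 .1993 .105
python3 - <<'E'
from h import *
s=get_state(); c=viewer.capture('wrist'); im=c['color']
cv2.imwrite('pics/p11.png',cv2.resize(im[150:250,210:360],None,fx=5,fy=5,interpolation=cv2.INTER_CUBIC))
E
```

```text
now [0.6631 0.1966 0.1247] ydir [ 0.077  0.023 -0.997] yaw -0.04 F [-0.4 -0.1 -2.1] w 0.0373 dp [ 3.4 20.1  2.3] t 23.75
```

View pics/p11.png

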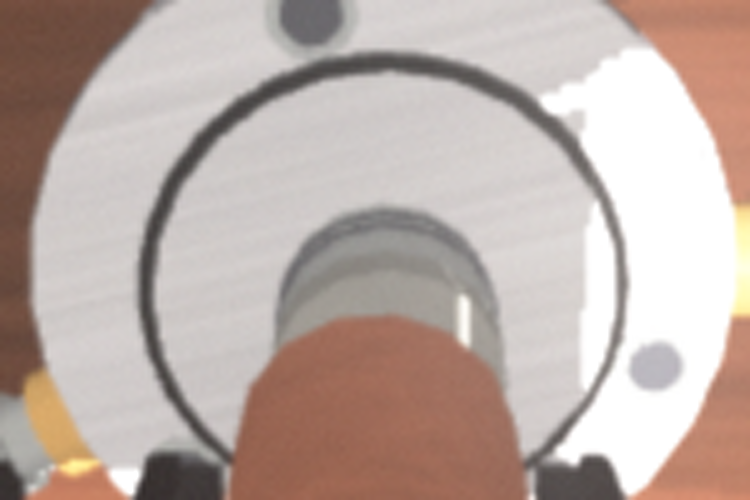

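send_rows --commands '[{"dp": [1, 3, 0.8], "turn": 0, "jaw": -0.6}, {"dp": [1, 4, 0.8], "turn": 0, "jaw": -0.6}, {"dp": [1, 4, 0.5], "turn": 0, "jaw": -0.6}, {"dp": [0.5, 4, 0], "turn": 0, "jaw": -0.6}, {"dp": [0, 3, 0], "turn": 0, "jaw": -0.6}]'

```text
time: 24.22
position: [0.6712, 0.2002, 0.1071]
eef_rot: [0.715, -0.698, -0.029, -0.029]
force: [-0.5, 0.6, -2.0]
width: 0.0373
```

```bash
python3 go.py .668 .1993 .096
python3 - <<'E'
from h import *
s=get_state(); c=viewer.capture('wrist'); im=c['color']
cv2.imwrite('pics/p12.png',cv2.resize(im[150:250,210:360],None,fx=5,fy=5,interpolation=cv2.INTER_CUBIC))
E
```

```text
now [0.6712 0.2002 0.1071] ydir [ 0.082  0.025 -0.996] yaw -0.03 F [-0.5  0.6 -2. ] w 0.0373 dp [-4.1 10.8 -1.2] t 24.22
```

View pics/p12.png

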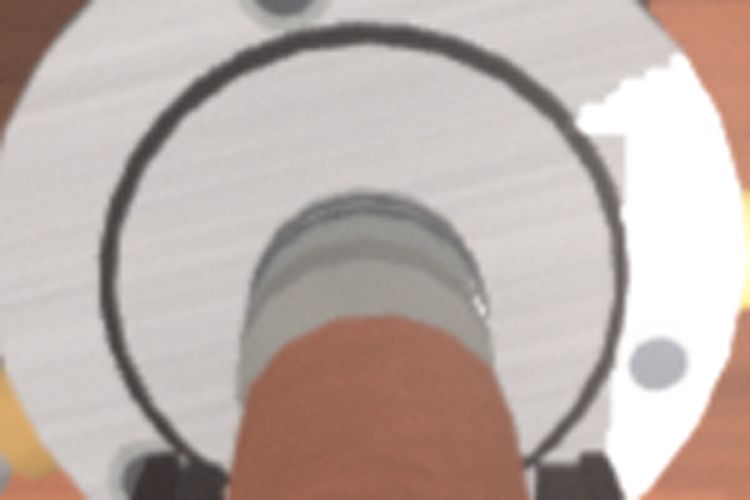

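send_rows --commands '[{"dp": [-1, 2, -0.5], "turn": 0, "jaw": -0.6}, {"dp": [-1.2, 2, -0.5], "turn": 0, "jaw": -0.6}, {"dp": [-1, 2, -0.5], "turn": 0, "jaw": -0.6}, {"dp": [-1, 2, 0], "turn": 0, "jaw": -0.6}, {"dp": [0, 1, 0], "turn": 0, "jaw": -0.6}]'

```text
time: 24.68
position: [0.667, 0.1984, 0.0954]
eef_rot: [0.715, -0.698, -0.028, -0.028]
force: [0.1, -0.3, -1.3]
width: 0.0373
```

```bash
python3 go.py .668 .1993 .0945
python3 - <<'E'
from h import *
s=get_state(); c=viewer.capture('wrist'); im=c['color']
cv2.imwrite('pics/p13.png',cv2.resize(im[150:250,210:360],None,fx=5,fy=5,interpolation=cv2.INTER_CUBIC))
E
```

```text
now [0.667  0.1984 0.0954] ydir [ 0.08   0.024 -0.997] yaw -0.05 F [ 0.1 -0.3 -1.3] w 0.0373 dp [1.  1.1 0.9] t 24.68
```

View pics/p13.png

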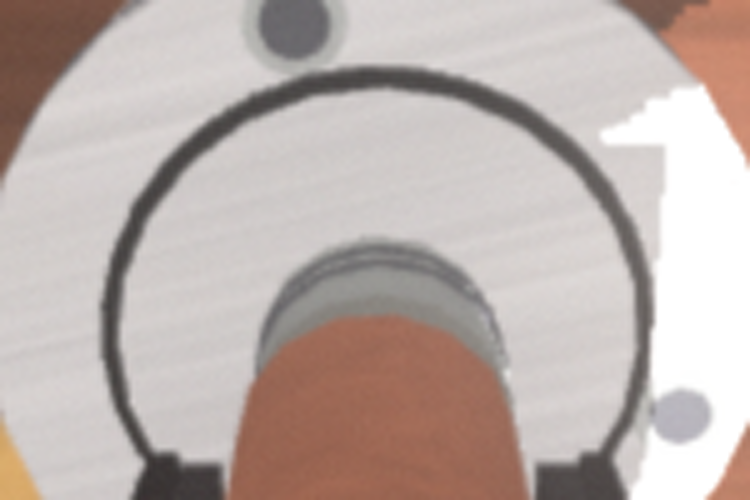

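send_rows --commands '[{"dp": [0.5, 0.6, 0.4], "turn": 0, "jaw": -0.6}, {"dp": [0, 0.6, 0], "turn": 0, "jaw": -0.6}, {"dp": [0, 0.6, 0], "turn": 0, "jaw": -0.6}, {"dp": [0, 0, 0], "turn": 0, "jaw": -0.6}, {"dp": [0, 0, 0], "turn": 0, "jaw": -0.6}]'

```text
time: 25.15
position: [0.6681, 0.199, 0.0947]
eef_rot: [0.715, -0.698, -0.029, -0.029]
force: [-0.3, 0.6, -1.2]
width: 0.0374
```

```bash
python3 st.py
```

```text
25.15 [0.6681 0.199  0.0947] ydir [ 0.0811  0.0242 -0.9964] yaw -0.03 q [ 0.53   0.566 -0.041  0.026 -0.882 -2.116] F [-0.3  0.6 -1.2] w 0.0374
```

send_rows --commands '[{"dp": [0, 0.6, 0], "turn": 0, "jaw": -0.6}, {"dp": [0, 0.6, 0], "turn": 0, "jaw": -0.6}, {"dp": [0, 0, 0], "turn": 0, "jaw": -0.6}, {"dp": [0, 0, 0], "turn": 0, "jaw": -0.6}, {"dp": [0, 0, 0], "turn": 0, "jaw": -0.6}]'

```text
time: 25.57
position: [0.6686, 0.1992, 0.0943]
eef_rot: [0.715, -0.698, -0.029, -0.029]
force: [-0.5, 0.2, 0.5]
width: 0.0376
```

```bash
python3 st.py
```

```text
25.5667 [0.6686 0.1992 0.0943] ydir [ 0.0824  0.0246 -0.9963] yaw -0.02 q [ 0.53   0.567 -0.041  0.026 -0.879 -2.116] F [-0.5  0.2  0.5] w 0.0376
```

send_rows --commands '[{"dp": [-0.3, 0.7, 0], "turn": 0, "jaw": -0.6}, {"dp": [0, 0.3, 0], "turn": 0, "jaw": -0.6}, {"dp": [0, 0, 0], "turn": 0, "jaw": -0.6}, {"dp": [0, 0, 0], "turn": 0, "jaw": -0.2}, {"dp": [0, 0, 0], "turn": 0, "jaw": -0.1}]' --newtons 8

```text
time: 25.98
position: [0.6688, 0.1993, 0.0942]
eef_rot: [0.715, -0.698, -0.03, -0.029]
force: [-0.7, 0.8, -1.1]
width: 0.0386
```

```bash
python3 st.py
```

```text
25.9833 [0.6688 0.1993 0.0942] ydir [ 0.0837  0.0249 -0.9962] yaw -0.01 q [ 0.53   0.567 -0.042  0.027 -0.877 -2.116] F [-0.7  0.8 -1.1] w 0.0386
```

send_rows --commands '[{"dp": [0, 0, 0], "turn": 0, "jaw": 0.2}, {"dp": [0, 0, 0], "turn": 0, "jaw": 0.5}, {"dp": [0, 0, 0], "turn": 0, "jaw": 0.7}, {"dp": [0, 0, 0], "turn": 0, "jaw": 0.7}, {"dp": [0, 0, 0], "turn": 0, "jaw": 0.7}]'

```text
time: 26.4
position: [0.6697, 0.1999, 0.0943]
eef_rot: [0.716, -0.697, -0.031, -0.03]
force: [-0.1, -0.5, -0.9]
width: 0.0646
```

```bash
python3 st.py
python3 - <<'E'
from h import *
s=get_state(); c=viewer.capture('wrist'); im=c['color']
cv2.imwrite('pics/p14.png',im)
snap('scene','s1')
E
```

```text
26.4 [0.6697 0.1999 0.0943] ydir [ 0.0858  0.026  -0.996 ] yaw 0.01 q [ 0.53   0.567 -0.041  0.027 -0.875 -2.116] F [-0.1 -0.5 -0.9] w 0.0646
```

View pics/p14.png

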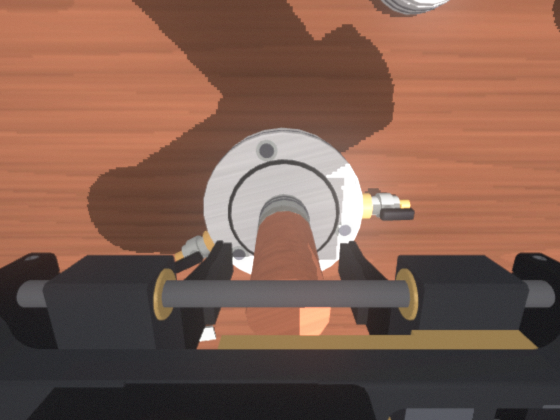

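View pics/s1.png

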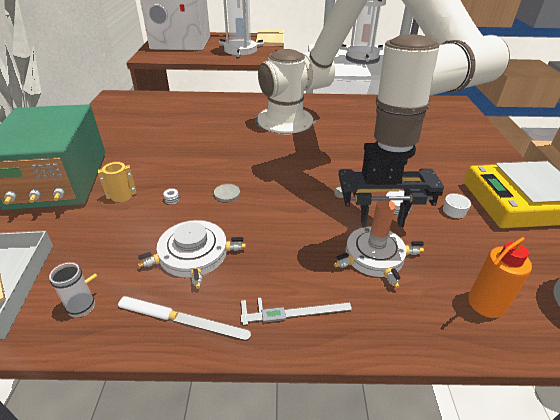

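The core stands upright on stone 1. I'll open fully and withdraw straight up.

send_rows --commands '[{"dp": [0, -3, 0], "turn": 0, "jaw": 1}, {"dp": [0, -8, 0], "turn": 0, "jaw": 1}, {"dp": [0, -12, 0], "turn": 0, "jaw": 1}, {"dp": [0, -15, 0], "turn": 0, "jaw": 1}, {"dp": [0, -15, 0], "turn": 0, "jaw": 1}]'

```text
time: 26.92
position: [0.6631, 0.1975, 0.1472]
eef_rot: [0.714, -0.699, -0.028, -0.028]
force: [0.5, 0.1, -0.2]
width: 0.0862
```

send_rows --commands '[{"dp": [0, -15, 0], "turn": 0, "jaw": 1}, {"dp": [0, -15, 0], "turn": 0, "jaw": 1}, {"dp": [0, -15, 0], "turn": 0, "jaw": 1}, {"dp": [0, -8, 0], "turn": 0, "jaw": 1}, {"dp": [0, 0, 0], "turn": 0, "jaw": 1}]'

```text
time: 27.33
position: [0.6606, 0.1968, 0.214]
eef_rot: [0.716, -0.696, -0.033, -0.032]
force: [-0.2, 0.1, 0.1]
width: 0.0872
```

```bash
python3 st.py
python3 - <<'E'
from h import *
look('w8',0.146,0,800,9000,red=True)
E
```

```text
27.3333 [0.6606 0.1968 0.214 ] ydir [ 0.0917  0.0278 -0.9954] yaw 0.03 q [ 0.534  0.451  0.077  0.025 -1.104 -2.113] F [-0.2  0.1  0.1] w 0.0872
tcp [0.6606 0.1968 0.214 ] yaw 0.03 Rt y [ 0.0917  0.0278 -0.9954]
```

View pics/w8.png

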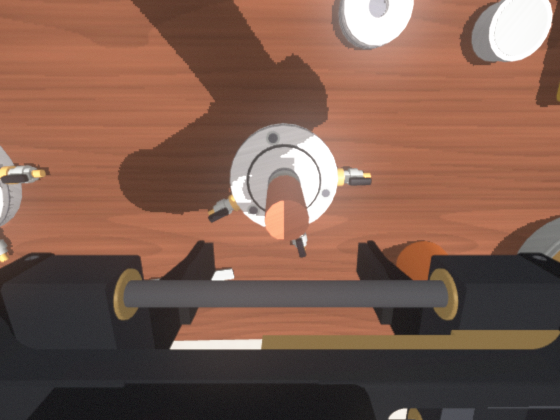

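Run:
```python
from h import *
s=get_state(); c=viewer.capture('wrist'); im=c['color']
cv2.imwrite('pics/p15.png',cv2.resize(im[150:250,220:360],None,fx=5,fy=5,interpolation=cv2.INTER_CUBIC))
print(ray(c,(287.3,219),.146,s), proj(c,(.6675,.1993,.146),s))
```

```text
[0.6648519 0.1999808 0.146    ] [286.46504119 221.91929649]
```

View pics/p15.png

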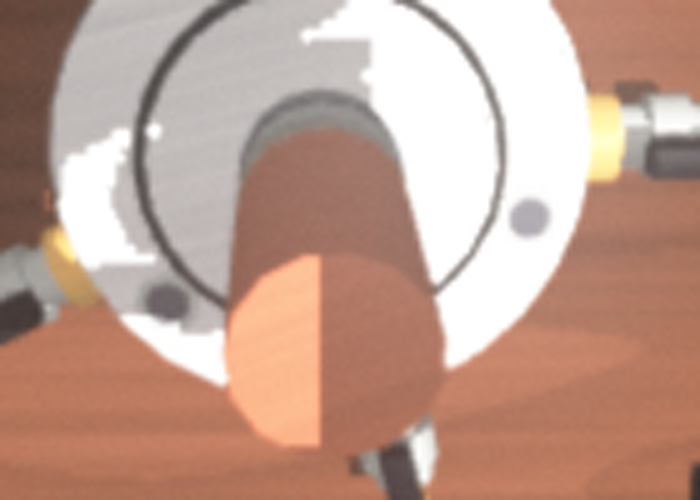

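Core is standing with its top centred at (287,220), within about 1.5 mm of the pedestal axis. Next is stone 2 at about (0.44, 0.148).

send_rows --commands '[{"dp": [-8, 0, -3], "turn": 0, "jaw": 1}, {"dp": [-16, 0, -5], "turn": 0, "jaw": 1}, {"dp": [-24, 0, -6], "turn": 0, "jaw": 1}, {"dp": [-26, 4, -7], "turn": 0, "jaw": 1}, {"dp": [-26, 8, -7], "turn": 0, "jaw": 1}]'

```text
time: 27.85
position: [0.5583, 0.1673, 0.1834]
eef_rot: [0.715, -0.698, -0.029, -0.03]
force: [0.4, -0.2, 0.4]
width: 0.0869
```

send_rows --commands '[{"dp": [-26, 12, -7], "turn": 0, "jaw": 1}, {"dp": [-24, 14, -6], "turn": 0, "jaw": 1}, {"dp": [-18, 12, -5], "turn": 0, "jaw": 1}, {"dp": [-12, 8, -2], "turn": 0, "jaw": 1}, {"dp": [-5, 4, 0], "turn": 0, "jaw": 1}]'

```text
time: 28.27
position: [0.4619, 0.1406, 0.1174]
eef_rot: [0.712, -0.701, -0.023, -0.025]
force: [0.7, -0.6, 0.1]
width: 0.0874
```

```bash
python3 st.py
python3 - <<'E'
from h import *
look('w9',0.01,0,300,9000)
E
```

```text
28.2667 [0.4619 0.1406 0.1174] ydir [ 0.0683  0.0162 -0.9975] yaw -0.19 q [ 0.652  0.223 -0.546  0.043 -0.738 -2.256] F [ 0.7 -0.6  0.1] w 0.0874
tcp [0.4619 0.1406 0.1174] yaw -0.19 Rt y [ 0.0683  0.0162 -0.9975]
area 579.5 circ [0.4989 0.4144] r 0.0216 ell(mm) [501.9 410. ] [22.9 43.2]
area 4365.5 circ [0.4906 0.2969] r 0.0462 ell(mm) [486.7 295.6] [66.2 92.4]
area 1318.0 circ [0.4373 0.1501] r 0.0201 ell(mm) [437.4 150.1] [37.4 39.2]
```

View pics/w9.png

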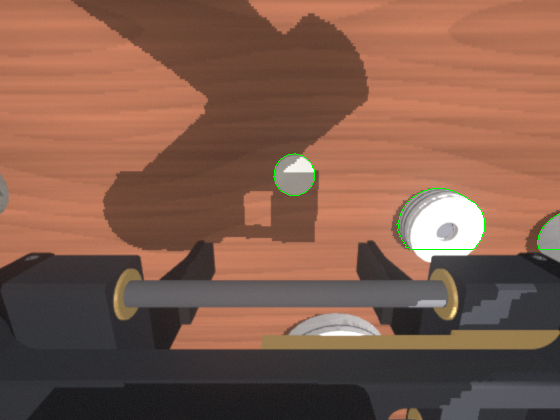

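Stone 2 is at (294,175), giving (0.438, 0.150).

```bash
python3 go.py .438 .150 .05
```

```text
now [0.4608 0.1402 0.1166] ydir [ 0.066  0.015 -0.998] yaw -0.21 F [-3.1 -0.4 -1.4] w 0.0869 dp [-27.1  65.1   8.8] t 28.32
```

send_rows --commands '[{"dp": [-4, 6, 2], "turn": 0, "jaw": 1}, {"dp": [-6, 12, 2], "turn": 0, "jaw": 1}, {"dp": [-7, 14, 2], "turn": 0, "jaw": 1}, {"dp": [-6, 12, 2], "turn": 0, "jaw": 1}, {"dp": [-4, 8, 1], "turn": 0, "jaw": 1}]'

```text
time: 28.73
position: [0.4352, 0.1489, 0.0608]
eef_rot: [0.712, -0.702, -0.022, -0.024]
force: [0.6, 0.0, 0.2]
width: 0.0872
```

```bash
python3 go.py .438 .150 .03
python3 - <<'E'
from h import *
look('w10',0.01,0,300,9000)
E
```

```text
now [0.4352 0.1489 0.0608] ydir [ 0.066  0.014 -0.998] yaw -0.19 F [0.6 0.  0.2] w 0.0872 dp [ 0.7 30.9  0.7] t 28.73
tcp [0.4352 0.1489 0.0608] yaw -0.19 Rt y [ 0.0662  0.0145 -0.9977]
area 416.0 circ [0.4583 0.2871] r 0.0241 ell(mm) [454.4 286.9] [ 9.5 50.7]
area 1862.0 circ [0.4366 0.15  ] r 0.0208 ell(mm) [436.7 150.3] [37.8 40.9]
```

View pics/w10.png

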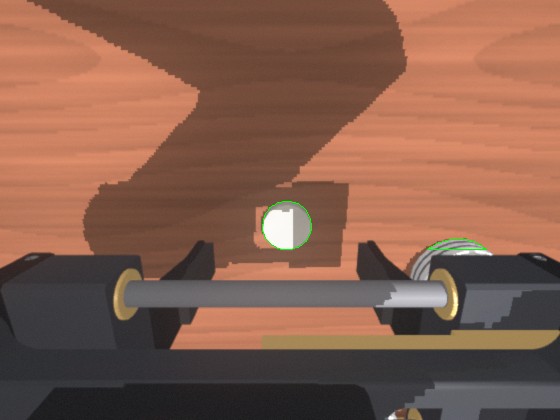

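send_rows --commands '[{"dp": [0, 6, 0.3], "turn": 0, "jaw": 1}, {"dp": [-0.5, 9, 0.3], "turn": 0, "jaw": 1}, {"dp": [-0.5, 9, 0.3], "turn": 0, "jaw": 1}, {"dp": [-0.5, 9, 0], "turn": 0, "jaw": 1}, {"dp": [0, 8, 0], "turn": 0, "jaw": 0.8}]' --newtons 20

```text
time: 29.2
position: [0.4367, 0.1502, 0.0175]
eef_rot: [0.712, -0.702, -0.023, -0.024]
force: [-0.0, -0.2, 0.5]
width: 0.0848
```

```bash
python3 go.py .4375 .150 .0025
```

```text
now [0.4367 0.1502 0.0175] ydir [ 0.066  0.014 -0.998] yaw -0.14 F [-0.  -0.2  0.5] w 0.0848 dp [-0.2 15.  -0.4] t 29.2
```

send_rows --commands '[{"dp": [0, 5, 0], "turn": 0, "jaw": 0.6}, {"dp": [0, 5, 0], "turn": 0, "jaw": 0.5}, {"dp": [0, 3, 0], "turn": 0, "jaw": 0.3}, {"dp": [0, 1, 0], "turn": 0, "jaw": 0}, {"dp": [0, 0, 0], "turn": 0, "jaw": -0.6}]'

```text
time: 29.62
position: [0.4379, 0.1493, 0.0011]
eef_rot: [0.711, -0.703, -0.022, -0.023]
force: [0.4, -2.5, 2.3]
width: 0.0549
```

send_rows --commands '[{"dp": [0, 0, 0], "turn": 0, "jaw": -0.6}, {"dp": [0, 0, 0], "turn": 0, "jaw": -0.6}, {"dp": [0, 0, 0], "turn": 0, "jaw": -0.6}, {"dp": [0, 0, 0], "turn": 0, "jaw": -0.6}, {"dp": [0, 0, 0], "turn": 0, "jaw": -0.6}]'

```text
time: 30.03
position: [0.4389, 0.1503, 0.0023]
eef_rot: [0.712, -0.702, -0.023, -0.024]
force: [-0.0, -0.5, -0.3]
width: 0.0371
```

```bash
python3 go.py .4375 .150 .0025
```

```text
now [0.4389 0.1503 0.0023] ydir [ 0.067  0.014 -0.998] yaw -0.17 F [-0.  -0.5 -0.3] w 0.0371 dp [-1.4 -0.3 -0.3] t 30.03
```

Stone 2 is gripped (opening 37.1 mm, as for stone 1). I'll lift it and carry it above the column.

send_rows --commands '[{"dp": [0, -4, 0], "turn": 0, "jaw": -0.6}, {"dp": [0, -10, 0], "turn": 0, "jaw": -0.6}, {"dp": [0, -16, 0], "turn": 0, "jaw": -0.6}, {"dp": [0, -22, 0], "turn": 0, "jaw": -0.6}, {"dp": [2, -24, 0], "turn": 0, "jaw": -0.6}]'

```text
time: 30.45
position: [0.4324, 0.1471, 0.077]
eef_rot: [0.709, -0.704, -0.019, -0.021]
force: [0.3, 0.1, -1.2]
width: 0.0373
```

send_rows --commands '[{"dp": [5, -24, 1], "turn": 0, "jaw": -0.6}, {"dp": [10, -24, 2], "turn": 0, "jaw": -0.6}, {"dp": [15, -24, 3], "turn": 0, "jaw": -0.6}, {"dp": [20, -20, 4], "turn": 0, "jaw": -0.6}, {"dp": [24, -12, 6], "turn": 0, "jaw": -0.6}]'

```text
time: 30.87
position: [0.4974, 0.1608, 0.1946]
eef_rot: [0.71, -0.703, -0.02, -0.02]
force: [0.1, 1.6, 0.4]
width: 0.0373
```

```bash
python3 go.py .668 .199 .20
```

```text
now [0.4974 0.1608 0.1946] ydir [ 0.057  0.01  -0.998] yaw -0.06 F [0.1 1.6 0.4] w 0.0373 dp [170.6   4.8  38.3] t 30.87
```

send_rows --commands '[{"dp": [26, 0, 6], "turn": 0, "jaw": -0.6}, {"dp": [28, 0, 6], "turn": 0, "jaw": -0.6}, {"dp": [28, 0, 6], "turn": 0, "jaw": -0.6}, {"dp": [26, 0, 6], "turn": 0, "jaw": -0.6}, {"dp": [20, 0, 5], "turn": 0, "jaw": -0.6}]'

```text
time: 31.28
position: [0.6316, 0.1919, 0.2119]
eef_rot: [0.713, -0.7, -0.024, -0.024]
force: [0.2, 0.3, 0.7]
width: 0.0368
```

send_rows --commands '[{"dp": [14, 0, 3], "turn": 0, "jaw": -0.6}, {"dp": [9, 0, 2], "turn": 0, "jaw": -0.6}, {"dp": [5, 0, 1], "turn": 0, "jaw": -0.6}, {"dp": [2, 0, 0], "turn": 0, "jaw": -0.6}, {"dp": [0, 0, 0], "turn": 0, "jaw": -0.6}]'

```text
time: 31.7
position: [0.6656, 0.1988, 0.2125]
eef_rot: [0.713, -0.7, -0.023, -0.024]
force: [-1.0, 0.7, 0.7]
width: 0.037
```

```bash
python3 go.py .668 .199 .18
python3 - <<'E'
from h import *
s=get_state(); c=viewer.capture('wrist'); im=c['color']
cv2.imwrite('pics/p16.png',im)
E
```

```text
now [0.6656 0.1988 0.2125] ydir [ 0.066  0.018 -0.998] yaw -0.08 F [-1.   0.7  0.7] w 0.037 dp [ 0.2 32.6 -0.4] t 31.7
```

View pics/p16.png

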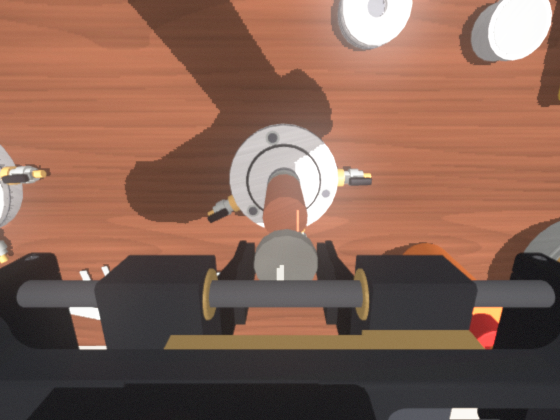

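send_rows --commands '[{"dp": [0, 4, 0], "turn": 0, "jaw": -0.6}, {"dp": [0, 8, 0], "turn": 0, "jaw": -0.6}, {"dp": [0, 8, 0], "turn": 0, "jaw": -0.6}, {"dp": [0, 8, 0], "turn": 0, "jaw": -0.6}, {"dp": [0, 4, 0], "turn": 0, "jaw": -0.6}]'

```text
time: 32.17
position: [0.6652, 0.1993, 0.1796]
eef_rot: [0.714, -0.7, -0.024, -0.024]
force: [-1.2, -0.5, -1.1]
width: 0.0374
```

send_rows --commands '[{"dp": [0, 4, 0], "turn": 0, "jaw": -0.6}, {"dp": [0, 4, 0], "turn": 0, "jaw": -0.6}, {"dp": [0, 2, 0], "turn": 0, "jaw": -0.6}, {"dp": [0, 0, 0], "turn": 0, "jaw": -0.6}, {"dp": [0, 0, 0], "turn": 0, "jaw": -0.6}]'

```text
time: 32.58
position: [0.6648, 0.199, 0.1658]
eef_rot: [0.713, -0.7, -0.022, -0.022]
force: [1.5, -0.4, -0.7]
width: 0.037
```

```bash
python3 go.py .6685 .1993 .155
python3 - <<'E'
from h import *
s=get_state(); c=viewer.capture('wrist'); im=c['color']
cv2.imwrite('pics/p17.png',cv2.resize(im[150:270,210:360],None,fx=5,fy=5,interpolation=cv2.INTER_CUBIC))
E
```

```text
now [0.6648 0.199  0.1658] ydir [ 0.063  0.018 -0.998] yaw -0.02 F [ 1.5 -0.4 -0.7] w 0.037 dp [ 3.  11.1  0.1] t 32.58
```

View pics/p17.png

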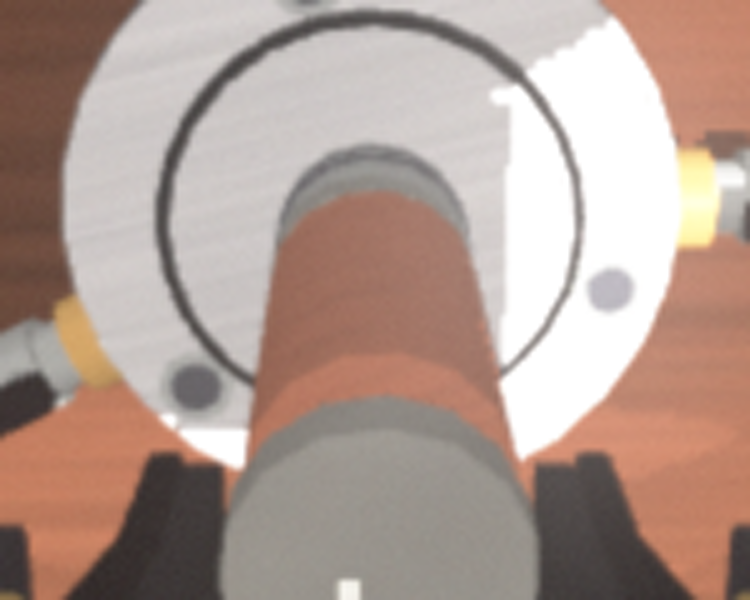

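Run:
```python
from h import *
s=get_state(); c=viewer.capture('wrist')
print('core',ray(c,(285.8,221),.146,s)+[.019,0,0],'stone',ray(c,(286,229.6),s['position'][2]-.0023,s)+[.019,0,0],s['position'])
```

```text
core [0.66790964 0.19947932 0.146     ] stone [0.66600712 0.19925034 0.16361854] [0.66480261 0.19905374 0.16591854]
```

send_rows --commands '[{"dp": [0.3, 3, 0], "turn": 0, "jaw": -0.6}, {"dp": [0.3, 4, 0], "turn": 0, "jaw": -0.6}, {"dp": [0.3, 4, 0], "turn": 0, "jaw": -0.6}, {"dp": [0, 2.5, 0], "turn": 0, "jaw": -0.6}, {"dp": [0, 0.5, 0], "turn": 0, "jaw": -0.6}]'

```text
time: 33.1
position: [0.6675, 0.1996, 0.1522]
eef_rot: [0.713, -0.7, -0.023, -0.023]
force: [-0.1, 0.2, -1.0]
width: 0.037
```

```bash
python3 go.py .6668 .1993 .148
python3 - <<'E'
from h import *
s=get_state(); c=viewer.capture('wrist'); im=c['color']
cv2.imwrite('pics/p18.png',cv2.resize(im[150:270,210:360],None,fx=5,fy=5,interpolation=cv2.INTER_CUBIC))
E
```

```text
now [0.6675 0.1996 0.1522] ydir [ 0.066  0.019 -0.998] yaw -0.02 F [-0.1  0.2 -1. ] w 0.037 dp [-0.9  4.2 -0.4] t 33.1
```

View pics/p18.png

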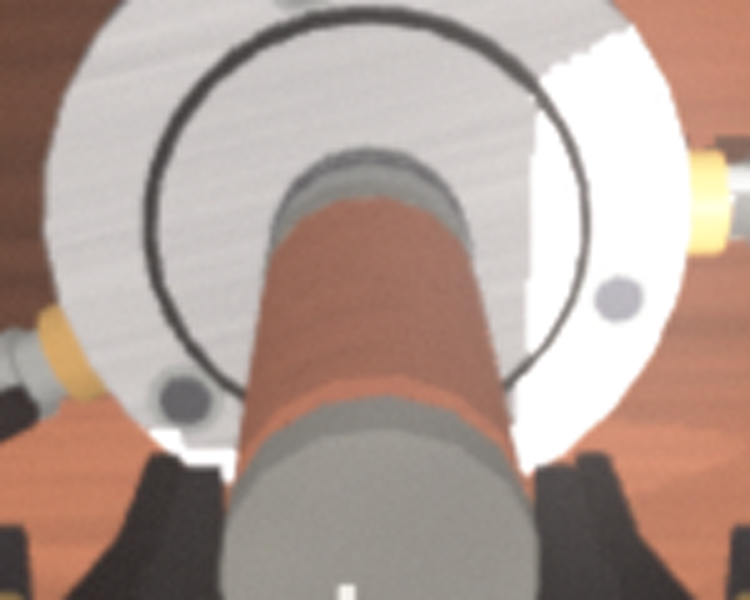

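send_rows --commands '[{"dp": [-0.3, 1, -0.2], "turn": 0, "jaw": -0.6}, {"dp": [-0.3, 1, -0.1], "turn": 0, "jaw": -0.6}, {"dp": [-0.2, 0.8, 0], "turn": 0, "jaw": -0.6}, {"dp": [0, 0.5, 0], "turn": 0, "jaw": -0.6}, {"dp": [0, 0, 0], "turn": 0, "jaw": -0.6}]'

```text
time: 33.57
position: [0.6669, 0.1994, 0.1486]
eef_rot: [0.713, -0.7, -0.023, -0.023]
force: [-0.8, -0.4, -0.2]
width: 0.0371
```

```bash
python3 go.py .6668 .1993 .148
python3 - <<'E'
from h import *
s=get_state(); c=viewer.capture('wrist'); im=c['color']
cv2.imwrite('pics/p19.png',cv2.resize(im[150:270,210:360],None,fx=5,fy=5,interpolation=cv2.INTER_CUBIC))
E
```

```text
now [0.6669 0.1994 0.1486] ydir [ 0.066  0.019 -0.998] yaw -0.02 F [-0.8 -0.4 -0.2] w 0.0371 dp [-0.1  0.6 -0.1] t 33.57
```

View pics/p19.png

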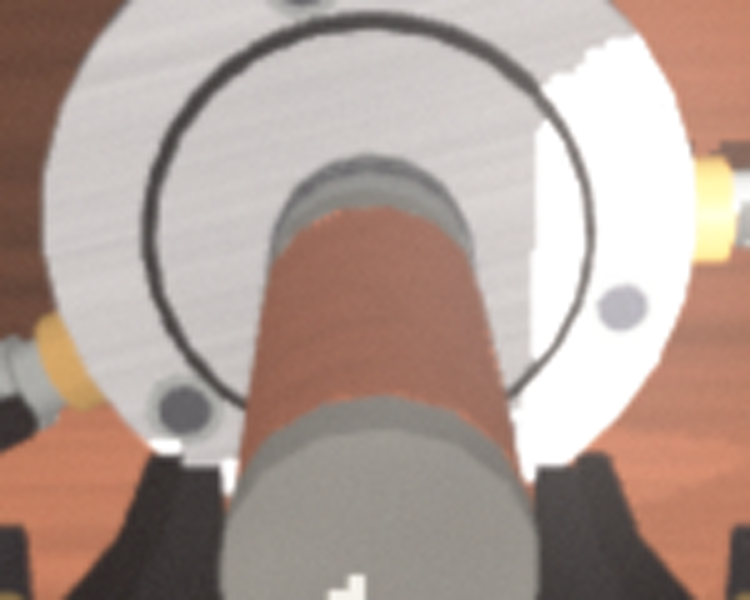

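The crescent of core top has closed and the stone is concentric. I'll set it down and release.

send_rows --commands '[{"dp": [0, 0.6, 0], "turn": 0, "jaw": -0.6}, {"dp": [0, 0.3, 0], "turn": 0, "jaw": -0.6}, {"dp": [0, 0, 0], "turn": 0, "jaw": -0.3}, {"dp": [0, 0, 0], "turn": 0, "jaw": -0.1}, {"dp": [0, 0, 0], "turn": 0, "jaw": 0.2}]' --newtons 8

```text
time: 34.03
position: [0.6672, 0.1995, 0.1482]
eef_rot: [0.714, -0.7, -0.024, -0.024]
force: [-0.0, 0.1, 0.9]
width: 0.0413
```

send_rows --commands '[{"dp": [0, 0, 0], "turn": 0, "jaw": 0.5}, {"dp": [0, 0, 0], "turn": 0, "jaw": 0.8}, {"dp": [0, -2, 0], "turn": 0, "jaw": 0.9}, {"dp": [0, -6, 0], "turn": 0, "jaw": 1}, {"dp": [0, -10, 0], "turn": 0, "jaw": 1}]'

```text
time: 34.45
position: [0.6649, 0.1987, 0.1649]
eef_rot: [0.713, -0.7, -0.022, -0.022]
force: [-0.4, -0.2, -0.5]
width: 0.0712
```

send_rows --commands '[{"dp": [0, -12, 0], "turn": 0, "jaw": 1}, {"dp": [0, -14, 0], "turn": 0, "jaw": 1}, {"dp": [0, -12, 0], "turn": 0, "jaw": 1}, {"dp": [0, -8, 0], "turn": 0, "jaw": 1}, {"dp": [0, 0, 0], "turn": 0, "jaw": 1}]'

```text
time: 34.87
position: [0.6633, 0.1981, 0.2199]
eef_rot: [0.714, -0.7, -0.025, -0.024]
force: [-0.1, -0.4, 0.7]
width: 0.0867
```

```bash
python3 st.py
python3 - <<'E'
from h import *
s=get_state(); c=viewer.capture('wrist'); im=c['color']
cv2.imwrite('pics/p20.png',cv2.resize(im[140:260,210:360],None,fx=5,fy=5,interpolation=cv2.INTER_CUBIC))
print(proj(c,(.6675,.1993,.156),s))
E
```

```text
34.8667 [0.6633 0.1981 0.2199] ydir [ 0.07    0.0199 -0.9973] yaw 0.01 q [ 0.532  0.464  0.117  0.02  -1.154 -2.109] F [-0.1 -0.4  0.7] w 0.0867
[285.44984849 222.20585629]
```

View pics/p20.png

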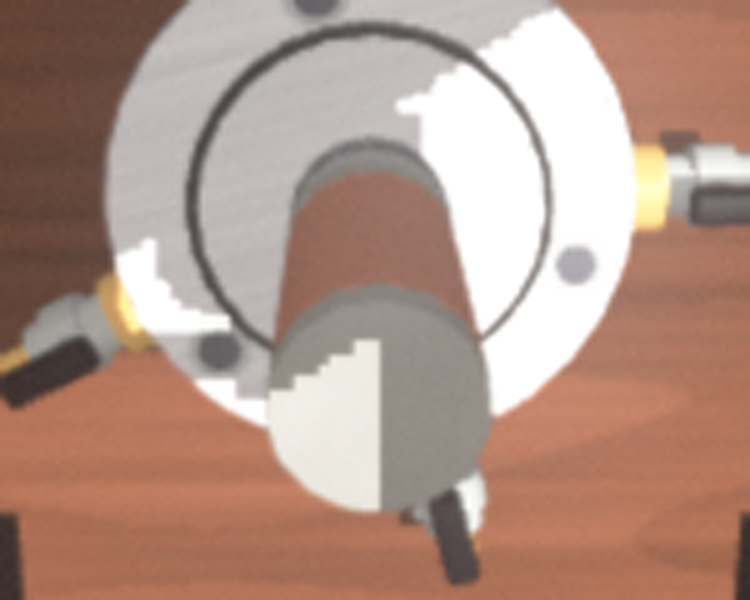

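Stone 2 is concentric, centred at (286,221.5) against (285.4,222.2) expected. Now the cap.

send_rows --commands '[{"dp": [-2, -2, -8], "turn": 0, "jaw": 1}, {"dp": [-6, 0, -20], "turn": 0, "jaw": 1}, {"dp": [-9, 0, -30], "turn": 0, "jaw": 1}, {"dp": [-11, 0, -36], "turn": 0, "jaw": 1}, {"dp": [-11, 0, -38], "turn": 0, "jaw": 1}]'

```text
time: 35.33
position: [0.6227, 0.0669, 0.2116]
eef_rot: [0.714, -0.7, -0.027, -0.019]
force: [0.5, -0.1, 0.1]
width: 0.0871
```

send_rows --commands '[{"dp": [-11, 0, -38], "turn": 0, "jaw": 1}, {"dp": [-11, 0, -38], "turn": 0, "jaw": 1}, {"dp": [-11, 2, -38], "turn": 0, "jaw": 1}, {"dp": [-12, 4, -38], "turn": 0, "jaw": 1}, {"dp": [-12, 6, -38], "turn": 0, "jaw": 1}]'

```text
time: 35.75
position: [0.562, -0.1312, 0.1902]
eef_rot: [0.713, -0.7, -0.026, -0.017]
force: [-0.1, -0.7, 0.0]
width: 0.0868
```

```bash
python3 go.py .50 -.302 .13
```

```text
now [ 0.562  -0.1312  0.1902] ydir [ 0.06   0.019 -0.998] yaw 0.7 F [-0.1 -0.7  0. ] w 0.0868 dp [ -67.6   53.1 -171. ] t 35.75
```

send_rows --commands '[{"dp": [-13, 8, -36], "turn": 0.3, "jaw": 1}, {"dp": [-13, 9, -34], "turn": 0.3, "jaw": 1}, {"dp": [-13, 10, -32], "turn": 0, "jaw": 1}, {"dp": [-12, 10, -28], "turn": 0, "jaw": 1}, {"dp": [-8, 8, -20], "turn": 0, "jaw": 1}]'

```text
time: 36.17
position: [0.4974, -0.2913, 0.1353]
eef_rot: [0.714, -0.7, -0.019, -0.021]
force: [0.8, 1.4, -0.1]
width: 0.087
```

send_rows --commands '[{"dp": [-5, 4, -10], "turn": 0, "jaw": 1}, {"dp": [-2, 2, -5], "turn": 0, "jaw": 1}, {"dp": [0, 0, 0], "turn": 0, "jaw": 1}, {"dp": [0, 0, 0], "turn": 0, "jaw": 1}, {"dp": [0, 0, 0], "turn": 0, "jaw": 1}]'

```text
time: 36.58
position: [0.4832, -0.3105, 0.1234]
eef_rot: [0.715, -0.699, -0.012, -0.021]
force: [0.0, 0.8, 0.3]
width: 0.0868
```

```bash
python3 go.py .48 -.302 .08
python3 - <<'E'
from h import *
look('w11',0.024,0,300,9000)
E
```

```text
now [ 0.4832 -0.3105  0.1234] ydir [ 0.047  0.023 -0.999] yaw -0.71 F [0.  0.8 0.3] w 0.0868 dp [-5.3 43.4  7.5] t 36.58
tcp [ 0.4832 -0.3105  0.1234] yaw -0.71 Rt y [ 0.0467  0.0228 -0.9986]
area 1422.5 circ [ 0.4734 -0.3008] r 0.0216 ell(mm) [ 473.6 -301.1] [37.5 42.5]
area 4462.0 circ [ 0.4444 -0.1683] r 0.0353 ell(mm) [ 444.9 -168.3] [65.9 69.8]
area 8399.5 circ [ 0.445  -0.5342] r 0.0907 ell(mm) [ 427.8 -504.8] [102.  204.9]
```

View pics/w11.png

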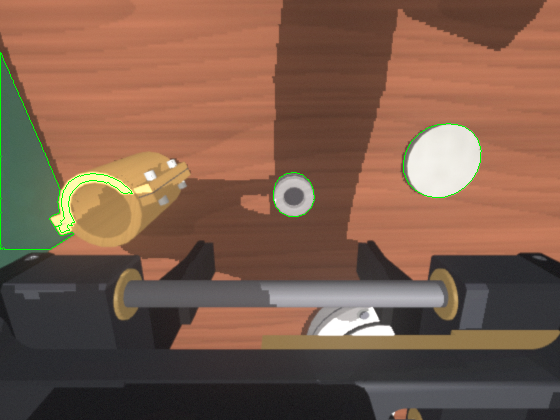

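```bash
python3 - <<'E'
from h import *
s=get_state(); c=viewer.capture('wrist'); im=c['color']
cv2.imwrite('pics/p21.png',cv2.resize(im[160:230,250:340],None,fx=8,fy=8,interpolation=cv2.INTER_CUBIC))
print(ray(c,(293.5,196.5),.024,s),ray(c,(293.5,196.5),.017,s),'front',ray(c,(293.5,217),.024,s)-[.019,0,0])
E
python3 go.py .476 -.3005 .06
```

```text
[ 0.47542197 -0.30062478  0.024     ] [ 0.47759188 -0.30028053  0.017     ] front [ 0.47664025 -0.30066393  0.024     ]
now [ 0.4837 -0.3103  0.1238] ydir [ 0.048  0.022 -0.999] yaw -0.66 F [ 0.  -1.2  0.8] w 0.0868 dp [-10.8  63.6   8.2] t 36.68
```

View pics/p21.png

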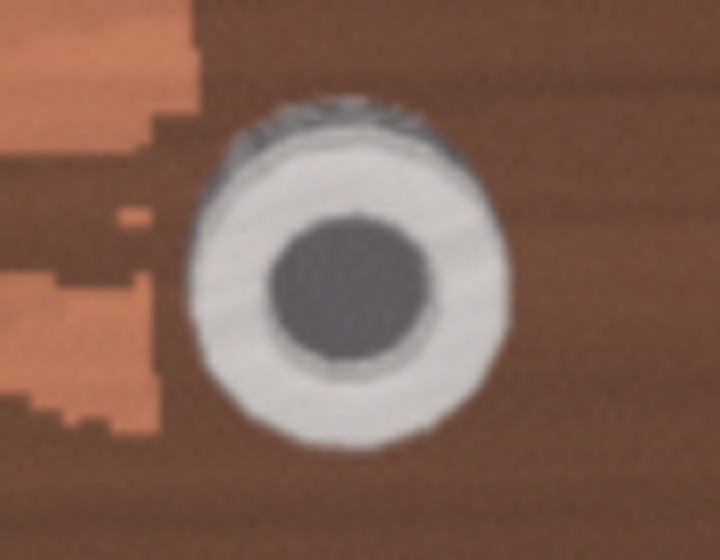

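Cap's top face is centred at (294,196.5), giving (0.476, -0.300), with the dark seat facing up.

send_rows --commands '[{"dp": [-1, 6, 2], "turn": -0.7, "jaw": 1}, {"dp": [-3, 12, 2], "turn": 0, "jaw": 1}, {"dp": [-3, 14, 2], "turn": 0, "jaw": 1}, {"dp": [-3, 12, 2], "turn": 0, "jaw": 1}, {"dp": [-1, 8, 0], "turn": 0, "jaw": 1}]'

```text
time: 37.1
position: [0.4799, -0.298, 0.0731]
eef_rot: [0.713, -0.7, -0.024, -0.016]
force: [0.3, -0.6, 0.7]
width: 0.0869
```

```bash
python3 go.py .476 -.3003 .005
python3 - <<'E'
from h import *
s=get_state(); c=viewer.capture('wrist'); im=c['color']
cv2.imwrite('pics/p22.png',cv2.resize(im[170:270,220:350],None,fx=6,fy=6,interpolation=cv2.INTER_CUBIC))
print(proj(c,(.476,-.3003,.024),s))
E
```

```text
now [ 0.4799 -0.298   0.0731] ydir [ 0.058  0.019 -0.998] yaw 0.61 F [ 0.3 -0.6  0.7] w 0.0869 dp [-7.9 67.7 -3.5] t 37.1
[281.47639268 220.85789818]
```

View pics/p22.png

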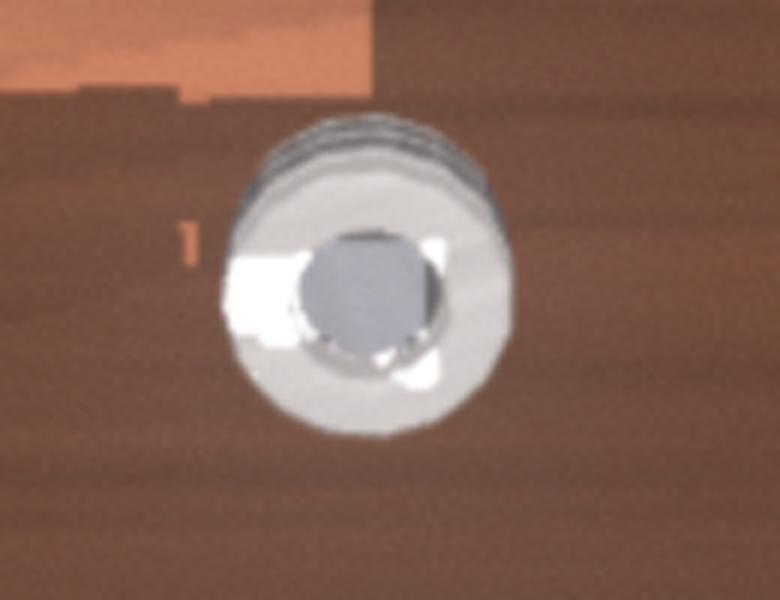

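send_rows --commands '[{"dp": [-1.5, 6, -1], "turn": 0.5, "jaw": 1}, {"dp": [-2, 9, -1], "turn": 0, "jaw": 1}, {"dp": [-2, 10, -1], "turn": 0, "jaw": 1}, {"dp": [-1, 10, 0], "turn": 0, "jaw": 1}, {"dp": [-1, 8, 0], "turn": 0, "jaw": 1}]' --newtons 25

```text
time: 37.57
position: [0.4768, -0.3003, 0.0272]
eef_rot: [0.713, -0.7, -0.023, -0.02]
force: [-0.1, 0.3, -1.1]
width: 0.0871
```

```bash
python3 go.py .476 -.3003 .005
```

```text
now [ 0.4768 -0.3003  0.0272] ydir [ 0.061  0.018 -0.998] yaw 0.24 F [-0.1  0.3 -1.1] w 0.0871 dp [-2.1 22.1 -0.4] t 37.57
```

send_rows --commands '[{"dp": [-0.6, 5, 0], "turn": 0, "jaw": 1}, {"dp": [-0.6, 7, 0], "turn": 0, "jaw": 0.6}, {"dp": [-0.5, 5, 0], "turn": 0, "jaw": 0.4}, {"dp": [-0.3, 3, 0], "turn": 0, "jaw": 0}, {"dp": [0, 0, 0], "turn": 0, "jaw": -0.6}]'

```text
time: 37.98
position: [0.4747, -0.3001, 0.0026]
eef_rot: [0.713, -0.7, -0.022, -0.019]
force: [0.3, 0.5, 0.3]
width: 0.0682
```

send_rows --commands '[{"dp": [0, 0, 0], "turn": 0, "jaw": -0.6}, {"dp": [0, 0, 0], "turn": 0, "jaw": -0.6}, {"dp": [0, 0, 0], "turn": 0, "jaw": -0.6}, {"dp": [0, 0, 0], "turn": 0, "jaw": -0.6}, {"dp": [0, 0, 0], "turn": 0, "jaw": -0.6}]'

```text
time: 38.4
position: [0.4757, -0.3005, 0.0037]
eef_rot: [0.713, -0.7, -0.023, -0.02]
force: [0.0, 0.9, -0.7]
width: 0.0372
```

```bash
python3 go.py .476 -.3003 .005
```

```text
now [ 0.4757 -0.3005  0.0037] ydir [ 0.06   0.018 -0.998] yaw 0.22 F [ 0.   0.9 -0.7] w 0.0372 dp [ 0.4 -1.3  0.2] t 38.4
```

Cap is gripped. I'll lift it high and carry it over.

send_rows --commands '[{"dp": [0, -4, 0], "turn": 0, "jaw": -0.6}, {"dp": [0, -10, 0], "turn": 0, "jaw": -0.6}, {"dp": [0, -16, 0], "turn": 0, "jaw": -0.6}, {"dp": [0, -22, 0], "turn": 0, "jaw": -0.6}, {"dp": [0, -24, 4], "turn": 0, "jaw": -0.6}]'

```text
time: 38.82
position: [0.4672, -0.2967, 0.079]
eef_rot: [0.715, -0.699, -0.018, -0.016]
force: [0.4, -0.7, -0.2]
width: 0.0374
```

send_rows --commands '[{"dp": [3, -24, 9], "turn": 0, "jaw": -0.6}, {"dp": [6, -24, 16], "turn": 0, "jaw": -0.6}, {"dp": [9, -24, 24], "turn": 0, "jaw": -0.6}, {"dp": [12, -20, 30], "turn": 0, "jaw": -0.6}, {"dp": [13, -14, 34], "turn": 0, "jaw": -0.6}]'

```text
time: 39.23
position: [0.5025, -0.1871, 0.2006]
eef_rot: [0.714, -0.7, -0.016, -0.021]
force: [0.9, -1.3, -1.3]
width: 0.0371
```

```bash
python3 go.py .668 .199 .215
```

```text
now [ 0.5025 -0.1871  0.2006] ydir [ 0.053  0.02  -0.998] yaw -0.47 F [ 0.9 -1.3 -1.3] w 0.0371 dp [162.9   2.2 387.5] t 39.23
```

send_rows --commands '[{"dp": [14, -4, 36], "turn": 0, "jaw": -0.6}, {"dp": [15, -2, 37], "turn": 0, "jaw": -0.6}, {"dp": [15, 0, 37], "turn": 0, "jaw": -0.6}, {"dp": [15, 0, 37], "turn": 0, "jaw": -0.6}, {"dp": [15, 0, 37], "turn": 0, "jaw": -0.6}]'

```text
time: 39.65
position: [0.5793, 0.0029, 0.2284]
eef_rot: [0.714, -0.699, -0.021, -0.029]
force: [0.8, 0.2, -0.5]
width: 0.0377
```

```bash
python3 go.py .668 .199 .215
```

```text
now [0.5793 0.0029 0.2284] ydir [ 0.071  0.02  -0.997] yaw -0.65 F [ 0.8  0.2 -0.5] w 0.0377 dp [ 85.3  23.6 196.6] t 39.65
```

send_rows --commands '[{"dp": [15, 2, 34], "turn": 0, "jaw": -0.6}, {"dp": [15, 2, 32], "turn": 0, "jaw": -0.6}, {"dp": [14, 2, 30], "turn": 0, "jaw": -0.6}, {"dp": [11, 2, 26], "turn": 0, "jaw": -0.6}, {"dp": [9, 2, 20], "turn": -0.6, "jaw": -0.6}]'

```text
time: 40.07
position: [0.646, 0.1554, 0.2329]
eef_rot: [0.715, -0.698, -0.029, -0.026]
force: [0.2, -0.0, -1.3]
width: 0.0373
```

send_rows --commands '[{"dp": [6, 2, 14], "turn": 0, "jaw": -0.6}, {"dp": [4, 2, 9], "turn": 0, "jaw": -0.6}, {"dp": [2, 1, 4], "turn": 0, "jaw": -0.6}, {"dp": [0, 0, 0], "turn": 0, "jaw": -0.6}, {"dp": [0, 0, 0], "turn": 0, "jaw": -0.6}]'

```text
time: 40.48
position: [0.6581, 0.1878, 0.2305]
eef_rot: [0.715, -0.698, -0.03, -0.024]
force: [-0.0, -0.1, -0.8]
width: 0.0372
```

```bash
python3 go.py .668 .199 .185
python3 - <<'E'
from h import *
s=get_state(); c=viewer.capture('wrist'); im=c['color']
cv2.imwrite('pics/p23.png',im)
E
```

```text
now [0.6581 0.1878 0.2305] ydir [ 0.077  0.024 -0.997] yaw 0.49 F [-0.  -0.1 -0.8] w 0.0372 dp [ 6.4 46.4 10.1] t 40.48
```

View pics/p23.png

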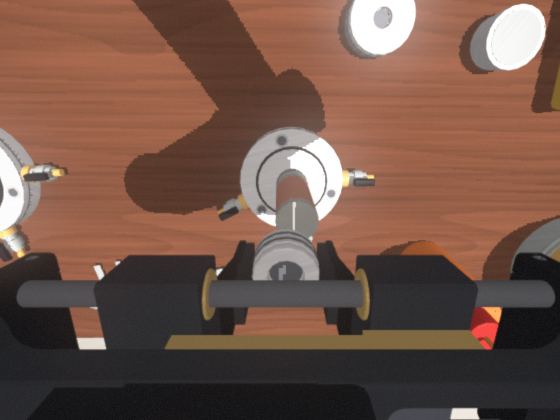

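The cap is held at column 286 and the column top lies at about column 297, so roughly 10 mm more in +y is needed.

send_rows --commands '[{"dp": [1.5, 4, 2.5], "turn": 0.4, "jaw": -0.6}, {"dp": [2, 8, 3], "turn": 0, "jaw": -0.6}, {"dp": [2, 9, 3], "turn": 0, "jaw": -0.6}, {"dp": [1, 9, 1.5], "turn": 0, "jaw": -0.6}, {"dp": [0, 6, 0], "turn": 0, "jaw": -0.6}]'

```text
time: 40.95
position: [0.6682, 0.1959, 0.1954]
eef_rot: [0.715, -0.697, -0.027, -0.029]
force: [-0.1, 0.6, -0.2]
width: 0.0375
```

send_rows --commands '[{"dp": [0, 4, 0], "turn": 0, "jaw": -0.6}, {"dp": [0, 3, 0], "turn": 0, "jaw": -0.6}, {"dp": [0, 1, 0], "turn": 0, "jaw": -0.6}, {"dp": [0, 0, 0], "turn": 0, "jaw": -0.6}, {"dp": [0, 0, 0], "turn": 0, "jaw": -0.6}]'

```text
time: 41.37
position: [0.6676, 0.1952, 0.1821]
eef_rot: [0.714, -0.699, -0.025, -0.027]
force: [-0.2, 0.2, 0.1]
width: 0.0373
```

```bash
python3 go.py .668 .1993 .165
python3 - <<'E'
from h import *
s=get_state(); c=viewer.capture('wrist'); im=c['color']
cv2.imwrite('pics/p24.png',cv2.resize(im[150:270,210:360],None,fx=5,fy=5,interpolation=cv2.INTER_CUBIC))
E
```

```text
now [0.6676 0.1952 0.1821] ydir [ 0.074  0.022 -0.997] yaw -0.24 F [-0.2  0.2  0.1] w 0.0373 dp [-0.9 17.1  3.7] t 41.37
```

View pics/p24.png

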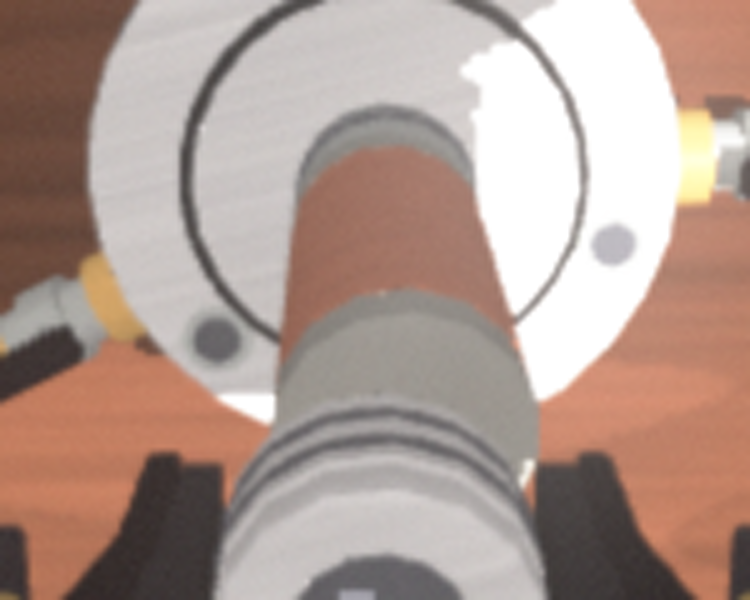

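```bash
python3 - <<'E'
from h import *
s=get_state(); c=viewer.capture('wrist')
print('stone',ray(c,(291,212.6),.156,s)+[.019,0,0],'cap',ray(c,(286.3,229.6),s['position'][2]-.0037,s)+[.019,0,0],s['position'])
E
python3 go.py .6668 .1993 .165
```

```text
stone [0.66755748 0.19940261 0.156     ] cap [0.66944789 0.19567429 0.17850748] [0.66764352 0.19519804 0.18220748]
now [0.6677 0.1952 0.1825] ydir [ 0.074  0.022 -0.997] yaw -0.25 F [-0.   0.  -1.2] w 0.0375 dp [-2.2 17.4  3.7] t 41.47
```

send_rows --commands '[{"dp": [-0.8, 3, 1], "turn": 0, "jaw": -0.6}, {"dp": [-1, 4, 1.2], "turn": 0, "jaw": -0.6}, {"dp": [-1, 4, 1], "turn": 0, "jaw": -0.6}, {"dp": [-0.5, 4, 0.5], "turn": 0, "jaw": -0.6}, {"dp": [0, 1, 0], "turn": 0, "jaw": -0.6}]'

```text
time: 41.88
position: [0.6659, 0.2002, 0.1667]
eef_rot: [0.715, -0.698, -0.026, -0.028]
force: [-0.1, 0.4, -1.2]
width: 0.0374
```

```bash
python3 go.py .6663 .1991 .160
python3 - <<'E'
from h import *
s=get_state(); c=viewer.capture('wrist'); im=c['color']
cv2.imwrite('pics/p25.png',cv2.resize(im[150:270,210:360],None,fx=5,fy=5,interpolation=cv2.INTER_CUBIC))
E
```

```text
now [0.6659 0.2002 0.1667] ydir [ 0.077  0.024 -0.997] yaw -0.24 F [-0.1  0.4 -1.2] w 0.0374 dp [-0.1  6.7 -1.2] t 41.88
```

View pics/p25.png

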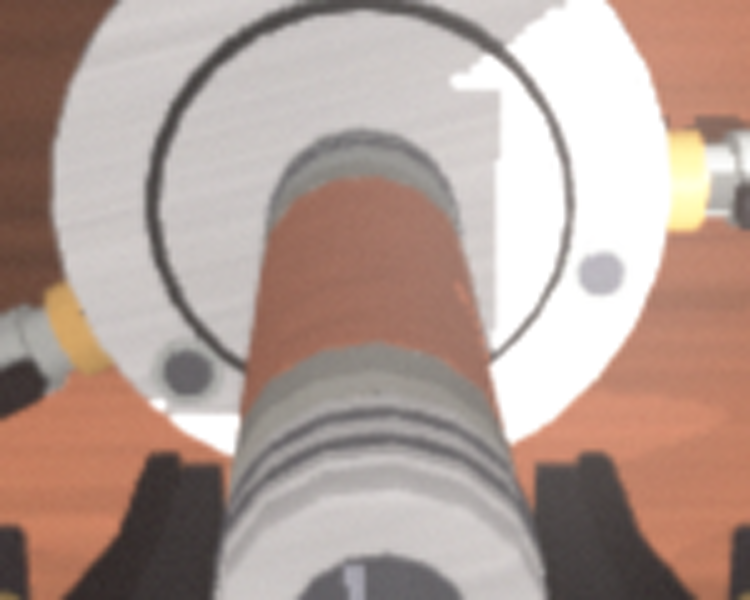

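Run:
```python
from h import *
s=get_state(); c=viewer.capture('wrist')
print('stone',[ (ray(c,(285,r),.156,s)[0]+.019).round(4) for r in (223,224,225)],'cap',ray(c,(286.3,229.6),s['position'][2]-.0037,s)+[.019,0,0],s['position'])
```

```text
stone [np.float64(0.6665), np.float64(0.6672), np.float64(0.6679)] cap [0.66774817 0.20055157 0.16298026] [0.66595793 0.20007401 0.16668026]
```

send_rows --commands '[{"dp": [-0.3, 1.5, -0.5], "turn": 0, "jaw": -0.6}, {"dp": [-0.3, 1.5, -0.4], "turn": 0, "jaw": -0.6}, {"dp": [-0.2, 1.5, -0.3], "turn": 0, "jaw": -0.6}, {"dp": [0, 1, 0], "turn": 0, "jaw": -0.6}, {"dp": [0, 0.3, 0], "turn": 0, "jaw": -0.6}]'

```text
time: 42.4
position: [0.6663, 0.1989, 0.1612]
eef_rot: [0.715, -0.698, -0.027, -0.029]
force: [-0.1, -0.5, -1.3]
width: 0.0374
```

```bash
python3 go.py .6663 .1991 .160
python3 - <<'E'
from h import *
s=get_state(); c=viewer.capture('wrist'); im=c['color']
cv2.imwrite('pics/p26.png',cv2.resize(im[150:270,210:360],None,fx=5,fy=5,interpolation=cv2.INTER_CUBIC))
E
```

```text
now [0.6663 0.1989 0.1612] ydir [ 0.079  0.024 -0.997] yaw -0.24 F [-0.1 -0.5 -1.3] w 0.0374 dp [-0.1  1.2  0.2] t 42.4
```

View pics/p26.png

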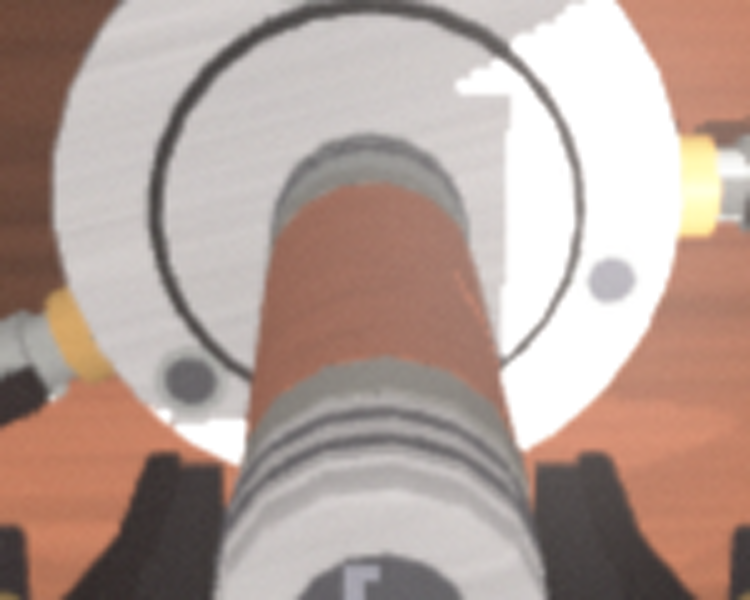

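Cap and stone are aligned (both at about column 380 in the zoomed view). I'll lower the last ~1.5 mm.

send_rows --commands '[{"dp": [0, 0.7, 0.1], "turn": 0, "jaw": -0.6}, {"dp": [0, 0.6, 0], "turn": 0, "jaw": -0.6}, {"dp": [-0.1, 0.5, 0], "turn": 0, "jaw": -0.6}, {"dp": [0, 0, 0], "turn": 0, "jaw": -0.6}, {"dp": [0, 0, 0], "turn": 0, "jaw": -0.6}]'

```text
time: 42.87
position: [0.6667, 0.1991, 0.1601]
eef_rot: [0.715, -0.698, -0.027, -0.029]
force: [0.2, 0.4, -1.0]
width: 0.0371
```

```bash
python3 st.py
python3 - <<'E'
from h import *
c=viewer.capture('wrist'); im=c['color']
cv2.imwrite('pics/p27.png',cv2.resize(im[150:270,210:360],None,fx=5,fy=5,interpolation=cv2.INTER_CUBIC))
E
```

```text
42.8667 [0.6667 0.1991 0.1601] ydir [ 0.0801  0.0245 -0.9965] yaw -0.24 q [ 0.531  0.506  0.032  0.023 -1.015 -2.116] F [ 0.2  0.4 -1. ] w 0.0371
```

View pics/p27.png

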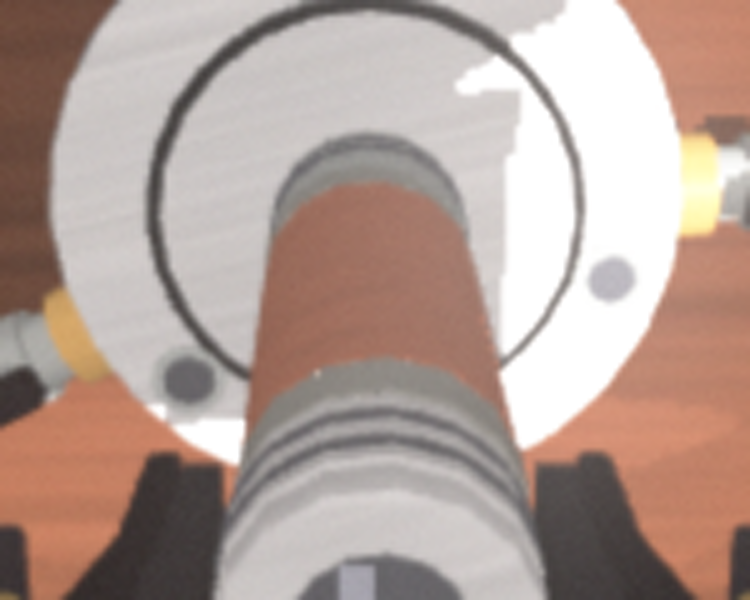

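send_rows --commands '[{"dp": [-0.1, 0.6, 0], "turn": 0, "jaw": -0.6}, {"dp": [-0.1, 0.5, 0], "turn": 0, "jaw": -0.6}, {"dp": [0, 0, 0], "turn": 0, "jaw": -0.6}, {"dp": [0, 0, 0], "turn": 0, "jaw": -0.6}, {"dp": [0, 0, 0], "turn": 0, "jaw": -0.6}]'

```text
time: 43.33
position: [0.6669, 0.1991, 0.1599]
eef_rot: [0.715, -0.698, -0.028, -0.03]
force: [0.2, -0.3, 0.0]
width: 0.037
```

```bash
python3 st.py
```

```text
43.3333 [0.6669 0.1991 0.1599] ydir [ 0.0815  0.0248 -0.9964] yaw -0.23 q [ 0.531  0.506  0.031  0.023 -1.013 -2.116] F [ 0.2 -0.3  0. ] w 0.037
```

The commanded 1 mm gave only 0.2 mm and the load is off the wrist, so the cap is in contact. Releasing it.

send_rows --commands '[{"dp": [0, 0, 0], "turn": 0, "jaw": -0.2}, {"dp": [0, 0, 0], "turn": 0, "jaw": -0.1}, {"dp": [0, 0, 0], "turn": 0, "jaw": 0.1}, {"dp": [0, 0, 0], "turn": 0, "jaw": 0.4}, {"dp": [0, 0, 0], "turn": 0, "jaw": 0.7}]' --newtons 8

```text
time: 43.75
position: [0.6672, 0.1993, 0.1597]
eef_rot: [0.715, -0.698, -0.028, -0.03]
force: [-0.7, -0.0, -0.5]
width: 0.0518
```

send_rows --commands '[{"dp": [0, 0, 0], "turn": 0, "jaw": 0.8}, {"dp": [0, 0, 0], "turn": 0, "jaw": 0.9}, {"dp": [0, -2, 0], "turn": 0, "jaw": 1}, {"dp": [0, -6, 0], "turn": 0, "jaw": 1}, {"dp": [0, -10, 0], "turn": 0, "jaw": 1}]'

```text
time: 44.17
position: [0.6645, 0.1984, 0.1761]
eef_rot: [0.715, -0.698, -0.026, -0.028]
force: [0.0, 0.0, -0.6]
width: 0.0829
```

send_rows --commands '[{"dp": [0, -12, 0], "turn": 0, "jaw": 1}, {"dp": [0, -14, 0], "turn": 0, "jaw": 1}, {"dp": [0, -14, 0], "turn": 0, "jaw": 1}, {"dp": [0, -10, 0], "turn": 0, "jaw": 1}, {"dp": [0, 0, 0], "turn": 0, "jaw": 1}]'

```text
time: 44.58
position: [0.6617, 0.1974, 0.2351]
eef_rot: [0.715, -0.697, -0.029, -0.031]
force: [0.2, 0.5, 0.2]
width: 0.0871
```

```bash
python3 st.py
python3 - <<'E'
from h import *
s=get_state(); c=viewer.capture('wrist'); im=c['color']
cv2.imwrite('pics/p28.png',cv2.resize(im[140:260,210:360],None,fx=5,fy=5,interpolation=cv2.INTER_CUBIC))
print(proj(c,(.6675,.1993,.18),s))
E
```

```text
44.5833 [0.6617 0.1974 0.2351] ydir [ 0.0843  0.0253 -0.9961] yaw -0.21 q [ 0.533  0.444  0.122  0.023 -1.163 -2.115] F [0.2 0.5 0.2] w 0.0871
[286.2799309  227.55087528]
```

View pics/p28.png

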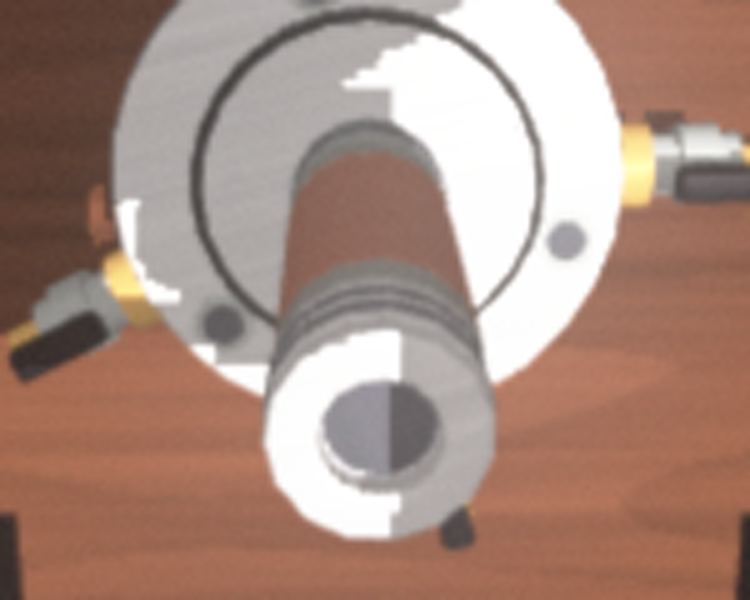

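Cap sits concentric, centred at (286,226.5) against (286.3,227.6) expected. I'll move clear and check with the fixed cameras.

send_rows --commands '[{"dp": [-5, -4, 0], "turn": 0, "jaw": 1}, {"dp": [-15, -4, 0], "turn": 0, "jaw": 1}, {"dp": [-28, -4, 0], "turn": 0, "jaw": 1}, {"dp": [-35, -4, -10], "turn": 0, "jaw": 1}, {"dp": [-38, -4, -15], "turn": 0, "jaw": 1}]'

```text
time: 45.05
position: [0.538, 0.1728, 0.2376]
eef_rot: [0.714, -0.699, -0.026, -0.029]
force: [0.8, 0.1, 1.2]
width: 0.0874
```

send_rows --commands '[{"dp": [-35, -4, -25], "turn": 0, "jaw": 1}, {"dp": [-25, -4, -30], "turn": 0, "jaw": 1}, {"dp": [-10, 0, -30], "turn": 0, "jaw": 1}, {"dp": [-5, 0, -15], "turn": 0, "jaw": 1}, {"dp": [0, 0, 0], "turn": 0, "jaw": 1}]'

```text
time: 45.47
position: [0.4489, 0.0678, 0.2343]
eef_rot: [0.714, -0.7, -0.024, -0.024]
force: [-0.3, 0.3, -0.1]
width: 0.0871
```

Run:
```python
from h import *
print(get_state()['position'])
c=snap('scene','s2')
cv2.imwrite('pics/s2z.png',cv2.resize(c['color'][150:300,310:450],None,fx=4,fy=4,interpolation=cv2.INTER_CUBIC))
print('base',proj(c,(.6675,.1993,.03)),'top',proj(c,(.6675,.1993,.18)))
c=snap('top','t2')
for z in (.06,.18): print(proj(c,(.6675,.1993,z)))
cv2.imwrite('pics/t2z.png',cv2.resize(c['color'][130:290,100:460],None,fx=2.2,fy=2.2,interpolation=cv2.INTER_CUBIC))
```

```text
[0.44886492 0.06775969 0.23425389]
base [375.42722026 245.05469948] top [388.21208446 190.71846158]
[211.69162741 176.38796775]
[205.30480592 165.9745227 ]
```

View pics/s2z.png

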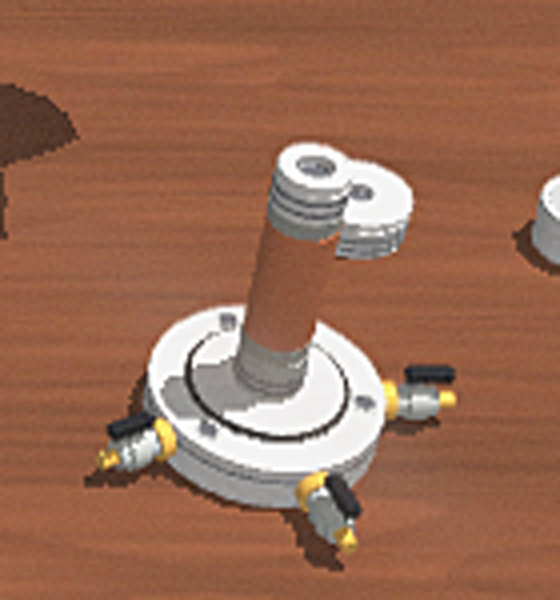

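View pics/t2z.png

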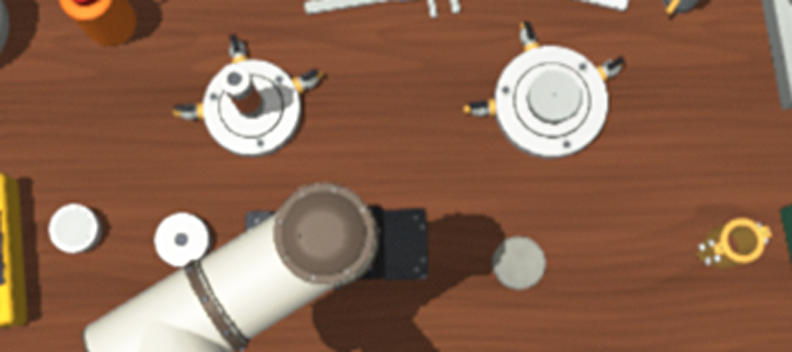

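The fixed cameras show a straight, continuous column. The top-view offset from my estimate is the same at the cap as at the pedestal (about 2 px), so it is camera bias. Handing in.

Run:
```python
from bench import bot,get_state
print(bot.finish_job());
```

```text
the job is handed in; nothing more can be done
None
```

I built the column on the 38 mm pedestal and handed it in at about 46 s of the 99 s. From the bottom up it is one small stone, the core, the other small stone, and the small cap with its seat upward. The hand-in gave no verdict, so what follows is from my own camera checks.

- **Centring:** After each piece was released, the wrist camera put it within about 1.5 mm of the pedestal axis.
- **Whole column:** The scene and top views show it straight and upright with no visible step. The core was never visibly tipped.
- **Items to leave alone:** The large stone, large cap, tin and mould look unmoved in the last top view, and the gripper was well clear of the column.

**What disagreed**
- **Top camera:** It differs from the wrist camera by about 2 px (5–6 mm) at the cell. The offset is the same at the pedestal and at the cap, so I treated it as camera bias and placed everything by the wrist camera.
- **Tool tilt:** Fast moves tilted the tool by up to about 0.09 rad, which I could not undo. I worked with slow final moves and visual corrections, and each piece rests on the one below it.
- **Heights:** I did not measure the final heights directly. I inferred them from contact and from the views.

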